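# Set the filling stand to the canister

### The arm

A 6-joint arm with a two-finger parallel gripper is mounted at the origin on the work surface. World frame = base frame: x ahead of the robot, y to its left, z up, the work surface at z = 0. Lengths are in m, angles in degrees, forces in N, time in s.
With the tool pointing down it reaches from about 0.275 to 0.75 m from the base axis. Payload 10.2 kg.
Tool frame: the origin (TCP) lies between the finger pads; the fingertips stand 22 mm ahead of it and the grasp point (between the pads) lies 3 mm ahead of it; z points along the fingers, x is the direction in which the jaws open and shut, and the axes are right-handed (so a half turn about z gives the same grasp; the last joint's range is limited). The gripper opens to 88 mm and grips with 3 to 60 N. Pads are 18 mm wide; open, the fingers measure 123 mm over their backs; the gripper's body (75 mm by 187 mm) begins 45 mm behind the grasp point.
Start: joints at [-87.227, 17.928, 85.812, -0, 76.261, -12.8], TCP at [0.141, -0.506, 0.226] pointing down, gripper open.
Joint ranges: [-168.41, 168.41], [-55.51, 124.54], [10.69, 146.95], [-70.63, 250.63], [1, 178], [-165.06, 165.06]. Speed limits (degrees/s): [136.94, 136.94, 172.46, 180, 180, 180].

### API

Orientations are given as [roll, pitch, yaw] about the fixed x, y, z axes, in that order (R = Rz(yaw) Ry(pitch) Rx(roll)).
In Python, from plant import observe, vision, ticket gives the robot as it stands. The module is installed in compiled form; this text tells all that it offers.
- The arm moves only by the tool apply_moves, never from a script. Its argument "steps" is a list of rows, each an object of numbers: "tx", "ty", "tz": the shift along the tool's x, y, z in mm; "ax", "ay", "az": the turn, a rotation vector about the tool's x, y, z in rad. In form: [{"tx": .., "ty": .., "tz": .., "ax": .., "ay": .., "az": ..}, ...]. A call has exactly 10 rows; each row is the pose to reach, as a shift and turn from the pose measured when the call began, along the tool's axes at that moment; what a row does not reach only later rows make up. A row lasts 1/10 s, in which the tool goes at most 50 mm and 8.59 degrees, less where a joint would pass 70% of its speed; a pose out of reach is approached as far as the arm can. A call with a gripper value outside its range is refused whole. "jaw" is the closure in counts, from 0 (fully open) to 255 (shut), set as the call begins (left out, the last holds). The fingers move at their own pace and stop on an object; "force" is the grip in N (left out, the last holds). Time passes only in rows, so rows that repeat a pose let the fingers close, or fill a call up. It gives the time, the measured TCP pose, the force and the opening at its end, in the units of the state.
- observe(): the state, without advancing time (a new reading comes with each control period).
- vision.get_image(name): name is "side" or "top"; returns a dict with "color" (480x640x3 uint8, red, green, blue), "range_z" (480x640 float32, m along the optical axis (not along the pixel's ray), 0 where there is no reading), "mtx" (3x3 intrinsics, pixels), "view" (4x4, takes a point from world to camera coordinates). Camera axes: x right, y up, looking along -z (the intrinsics and any distortion apply to the point x, -y, -z); pixel columns grow to the right and rows downward; lengths in m; the calibration is good to about 2 mm. A picture is of the moment at which its call begins.
- ticket.finish_job(): hands the job in, once; it reports no verdict.
Trained networks look in the newest picture that a camera, given by its name, has taken for a name from the list of things; names that differ only in an ending like _2 or _b are one class to them, and where a whole thing is asked for, a point or a joint stands for the part that bears it (a point fixed in the world has none). Each returns a list of dicts, best first, with "confidence" (0 to 1); they miss things now and then, are a little off and sometimes report something else, mostly with a low value. They report only what shows in the picture. A call takes as long as a camera call. They do not tell look-alikes from the thing itself.
- vision.outline_of(camera, name): "region" (480x640 bool, what is visible of it).
- vision.spot_point(camera, name): "position" ([x, y, z] in m, in world coordinates, good to about 4 mm: a listed point, or the origin of a listed thing).
The state is a dict: "t": time; "qpos": joint angles; "joint_vel": joint speeds; "joint_efforts": joint torques, N m; "position": TCP position; "tcp_rot": TCP orientation; "ft_force": force on the tool from outside, world axes, zero at the start; "torque": the same for the moment, N m; "opening": opening from 0.0 (shut) to 1.0 (fully open).
Only numpy, scipy, OpenCV 4.12 (cv2) and the standard library are available. Lean on these libraries where they do the work, as an engineer would, in place of code of your own. Each camera call takes 0.05 s, during which the arm holds its last target.

### The job

Get the filling stand ready to fill the rectangular canister: with one fingertip push the selector arm on top of the stand round until it points straight along the spout that ends above the canister. Only then push the shut-off lever on the supply pipe round from across the pipe until it lies fully in line with it. Push gently, grip and lift nothing, leave the containers and the other things where they stand, and finish clear of everything.

Things in the scene. Friction and masses are not known exactly. Their poses are not given: they have to be found in the camera images.
- stand: Fixed metal filling stand. Origin: on the table on the column's axis (foot 140 mm wide); z up. Three spout pipes (18 mm thick, tops 174 mm high) run 165 mm out from the column, seen from above at -105, -30 and +30 degrees (counter-clockwise +) from the stand's +x. The supply pipe (18 mm, same height) runs along its +y, has the shut-off valve at y = 220 mm, and turns down to the table at 370 mm.
- selector (a joint): Angle (rad) of the selector arm, a level black bar on top of the column. 0 = points along the stand's +x, + = counter-clockwise from above. Points along spout0 at -1.833, spout1 at -0.524, spout2 at 0.524; stops at -2.3 and 1.0. No detents; stiff (about 4 N near its end), stays where left. Starts between spout0 and spout1.
- selector_axis (a point): Point on the selector's vertical turning axis at the arm's mid height, 215 mm above the table. The hub around it has radius 26 mm and ends 17 mm above this point.
- selector_tip (a point): Free, rounded end of the selector arm, at mid height, 120 mm from the axis. The arm is 20 mm wide and 18 mm tall (206 to 224 mm above the table), with free space 32 mm deep below it down to the spout pipes.
- shutoff (a joint): Angle (rad) of the shut-off valve's lever. 0 = shut: it lies across the supply pipe, pointing along the stand's +x. Opens counter-clockwise from above to 1.571 = fully open: in line with the pipe, pointing along the stand's +y, at an end stop. Stiff (about 4 N near its end), stays where left. Starts between 0 and 0.2.
- shutoff_axis (a point): Point on the shut-off lever's vertical turning axis at the lever's mid height, 215 mm above the table (stand frame x 0, y 220 mm). Hub radius 16 mm, ending 17 mm above this point.
- shutoff_tip (a point): Free, rounded end of the shut-off lever, at mid height, 105 mm from its axis. The lever is a black bar, 18 mm wide, 18 mm tall (206 to 224 mm above the table).
- spout0 (a point): Mouth of the spout at -105 degrees on the stand, 148 mm above the table. One container stands below each spout; which one is drawn anew each time.
- spout1 (a point): Mouth of the spout at -30 degrees on the stand, 148 mm above the table.
- spout2 (a point): Mouth of the spout at +30 degrees on the stand, 148 mm above the table.
- canister: The canister: rectangular blue plastic body 130 x 90 mm, 104 mm to its shoulder, open neck in the middle of the top (rim at 122 mm), carrying loop on one side of the neck (top at 129 mm). Loose. Origin: centre of its underside, right below the neck; it stands within 15 mm of right below one of the three spouts.
- round_bottle: Round blue bottle, 68 mm across, 124 mm tall, loose, under another spout. Origin: centre of its underside.
- square_bottle: Square blue bottle, 58 x 58 mm, 118 mm tall, loose, under the remaining spout. Origin: centre of its underside.
- white_bottle: Loose capped white bottle, 72 mm across, 150 mm tall. Origin: centre of its underside. Bystander.
- carton: Loose cardboard carton, 120 x 90 x 70 mm. Origin: centre of its underside. Bystander.
- tape_roll: Loose roll of tape lying flat, 90 mm across, 30 mm tall. Origin: centre of its underside. Bystander.
- screw_cap: Loose white screw cap lying flat, 42 mm across, 18 mm tall. Origin: centre of its underside. Bystander.
- jug: Loose white mug with a handle, 90 mm across, 110 mm tall. Origin: centre of its underside. Bystander.
Not all that is in view belongs to the job. Leave any black look-alike of the round_bottle alone. Leave any red or turquoise look-alike of the canister alone.

How it is judged:
By the outcome, as a careful person would: the job done as asked, in the order asked, and still so for the second after the job is handed in, with the robot touching nothing.
It also fails if it takes over 64 s, if anything falls off the work surface, if the arm or the gripper's body presses on something with over 40 N, if the wrist force passes 120 N, or if a joint passes its speed limit or range.

## Working session

There is one attempt and no reset: what is moved stays moved. The work goes in short steps, Python scripts to look and compute and a tool call to move; the robot and the scene stay as the last step left them, time stands still between calls to the robot, and variables do not carry over. Pictures are saved under pics/ and viewed, and the job is handed in when it is done.

Besides the shell and the picture viewer there is one more tool, called as a command line: name --argument value ..., lists and objects as JSON in quotes. apply_moves: Moves the arm, as the interface text tells. Its arguments: {"type":"object","properties":{"steps":{"type":"array","items":{"type":"object","properties":{"tx":{"type":"number"},"ty":{"type":"number"},"tz":{"type":"number"},"ax":{"type":"number"},"ay":{"type":"number"},"az":{"type":"number"}}}},"jaw":{"type":"number"},"force":{"type":"number"}},"required":["steps"]}

```bash
mkdir -p pics; ls; python3 - <<'E'
from plant import observe, vision
import cv2, numpy as np
o=observe(); print(o)
for n in ("top","side"):
    im=vision.get_image(n); cv2.imwrite(f"pics/{n}0.png",im["color"][:,:,::-1]); np.savez(f"{n}0.npz",**im)
for n in ["selector_axis","selector_tip","shutoff_axis","shutoff_tip","spout0","spout1","spout2","canister","round_bottle","square_bottle","stand","white_bottle","carton","jug"]:
  for c in ("top","side"):
    print(n,c,[(np.round(d["position"],3).tolist(),round(float(d["confidence"]),2)) for d in vision.spot_point(c,n)])
E
```

```text
pics
{'t': 0.0, 'qpos': array([-8.72267918e+01,  1.79589048e+01,  8.58524699e+01, -1.54410293e-04,
        7.62583458e+01, -1.28002077e+01]), 'joint_vel': array([-0.00783194,  0.02280448, -0.00122718, -0.09246114,  0.06035494,
       -0.00994974]), 'joint_efforts': array([ 8.93884135e-04, -4.02214336e+01, -2.52264458e+01,  6.94938982e-02,
        3.53616255e-02, -1.00178272e-04]), 'position': array([ 0.1409209 , -0.50548113,  0.225076  ]), 'tcp_rot': array([-1.79984699e+02,  6.80211030e-02, -7.44265382e+01]), 'ft_force': array([-0.00909677, -0.01925303, -0.13433792]), 'torque': array([-0.01001595,  0.02656548,  0.00649591]), 'opening': 0.9974468845822908}
selector_axis top [([0.532, -0.153, 0.214], 0.8)]
selector_axis side [([0.525, -0.148, 0.214], 0.77), ([0.421, -0.044, 0.002], 0.44)]
selector_tip top [([0.576, -0.26, 0.214], 0.85), ([0.527, -0.154, 0.001], 0.19)]
selector_tip side [([0.578, -0.259, 0.218], 0.72)]
shutoff_axis top [([0.574, 0.064, 0.216], 0.79)]
shutoff_axis side [([0.57, 0.065, 0.216], 0.92)]
shutoff_tip top [([0.677, 0.061, 0.216], 0.93)]
shutoff_tip side [([0.67
[... 824 characters left out ...]
 0.84), ([0.329, -0.325, -0.001], 0.66), ([0.56, -0.354, 0.001], 0.61), ([0.395, -0.121, 0.0], 0.54)]
round_bottle side [([0.448, -0.302, 0.002], 0.83), ([0.559, -0.356, 0.003], 0.73)]
square_bottle top [([0.65, -0.266, 0.001], 0.56)]
square_bottle side [([0.649, -0.265, 0.002], 0.69)]
stand top [([0.53, -0.151, 0.001], 0.96)]
stand side [([0.527, -0.148, -0.003], 0.81)]
white_bottle top [([0.599, -0.516, 0.0], 0.64)]
white_bottle side [([0.595, -0.51, 0.002], 0.97)]
carton top [([0.569, 0.483, 0.003], 0.6)]
carton side [([0.557, 0.484, 0.0], 0.95), ([0.575, -0.26, 0.22], 0.62)]
jug top [([0.346, -0.446, -0.002], 0.64)]
jug side [([0.528, -0.147, 0.215], 0.38), ([0.46, -0.301, 0.147], 0.18)]
```

View pics/top0.png

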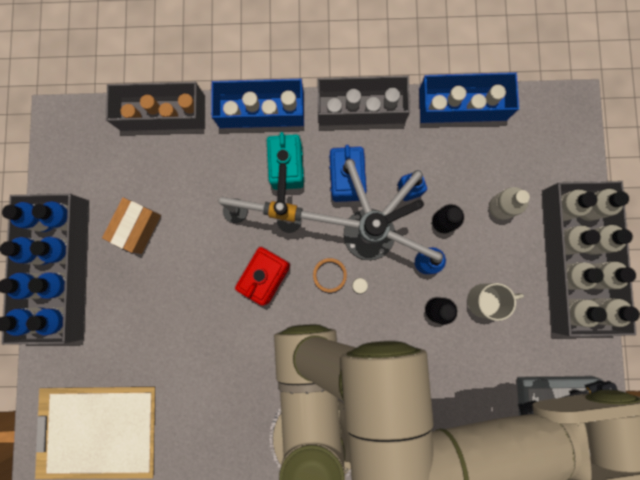

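View pics/side0.png

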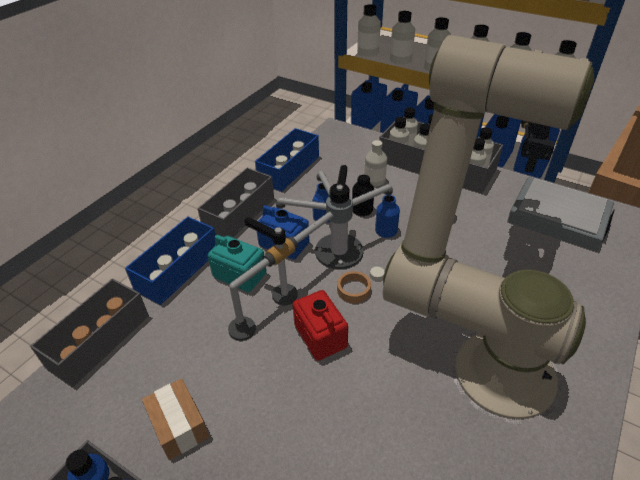

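The top view shows the blue canister at (347,173) below the spout ending at (350,165). Its look-alikes are turquoise at (285,160) and red at (263,276). The selector points from the hub at (375,225) to (418,206), and the lever points from (281,208) to (283,155). I'll check the choice in a close crop and fit the angles from depth.

```bash
cat > h.py <<'E'
import numpy as np, cv2
def cloud(im):
    z=im["range_z"]; v,u=np.nonzero(z>0); d=z[v,u]; K=im["mtx"]
    p=np.stack([(u-K[0,2])/K[0,0]*d,-(v-K[1,2])/K[1,1]*d,-d,np.ones_like(d)],1)
    return (p@np.linalg.inv(im["view"]).T)[:,:3],im["color"][v,u],u,v
def ang(P,origin=None):
    c=P.mean(0); 
    vx,vy,x0,y0=cv2.fitLine(P.astype(np.float32),cv2.DIST_HUBER,0,.001,.001).ravel()
    return c,np.degrees(np.arctan2(vy,vx)),(x0,y0)
def measure(im,selguess,levguess=None,A=np.array([.53,-.151]),yaw=-11,tag=""):
    P,C,u,v=cloud(im); z=P[:,2]
    V=A+.22*np.array([np.cos(np.radians(yaw+90)),np.sin(np.radians(yaw+90))])
    dark=C.max(1)<75
    def bar(O,th,L,zs,r0,w,m=True):
        d=np.array([np.cos(np.radians(th)),np.sin(np.radians(th))]); q=P[:,:2]-O
        a=q@d; b=q@np.array([-d[1],d[0]])
        s=(a>r0)&(a<L)&(abs(b)<w)&(z>zs[0])&(z<zs[1])&m
        c,t,p=ang(P[s,:2]); t=(t-th+90)%180-90+th
        off=np.dot(c-O,[-np.sin(np.radians(t)),np.cos(np.radians(t))])
        print(tag,"ang %.2f n %d z %.3f sideoff %.4f far %.3f"%(t,s.sum(),z[s].mean(),off,a[s].max())); return t
    for k,g in (("sp0",-105),("sp1",-30),("sp2",30),("supply",90)):
        print(k,end=" "); bar(A,yaw+g,.16 if k!="supply" else .35,(.165,.18),.05,.015)
    print("selector",end=" "); bar(A,selguess,.13,(.216,.232),.035,.03)
    if levguess is not None: print("lever",end=" "); bar(V,levguess,.115,(.216,.232),.022,.03)
E
python3 - <<'E'
import numpy as np, cv2
from h import *
for n in ("top","side"):
    im=dict(np.load(n+"0.npz")); measure(im,-66.7,-2,tag=n)
c=dict(np.load("top0.npz"))["color"][120:320,220:460,::-1]
cv2.imwrite("pics/crop.png",cv2.resize(c,None,fx=3,fy=3,interpolation=cv2.INTER_CUBIC))
E
```

```text
sp0 top ang -116.28 n 352 z 0.173 sideoff -0.0045 far 0.160
sp1 top ang -41.33 n 337 z 0.173 sideoff -0.0021 far 0.159
sp2 top ang 18.48 n 337 z 0.173 sideoff 0.0030 far 0.160
supply top ang 78.72 n 729 z 0.173 sideoff 0.0042 far 0.350
selector top ang -66.37 n 317 z 0.224 sideoff -0.0036 far 0.116
lever top ang -3.45 n 263 z 0.224 sideoff -0.0004 far 0.102
sp0 side ang -115.46 n 191 z 0.172 sideoff -0.0080 far 0.160
sp1 side ang -45.39 n 120 z 0.172 sideoff 0.0097 far 0.159
sp2 side ang 19.19 n 218 z 0.171 sideoff 0.0050 far 0.160
supply side ang 78.41 n 563 z 0.172 sideoff 0.0077 far 0.350
selector side ang -66.03 n 131 z 0.224 sideoff -0.0030 far 0.119
lever side ang -0.95 n 191 z 0.223 sideoff -0.0001 far 0.103
```

View pics/crop.png

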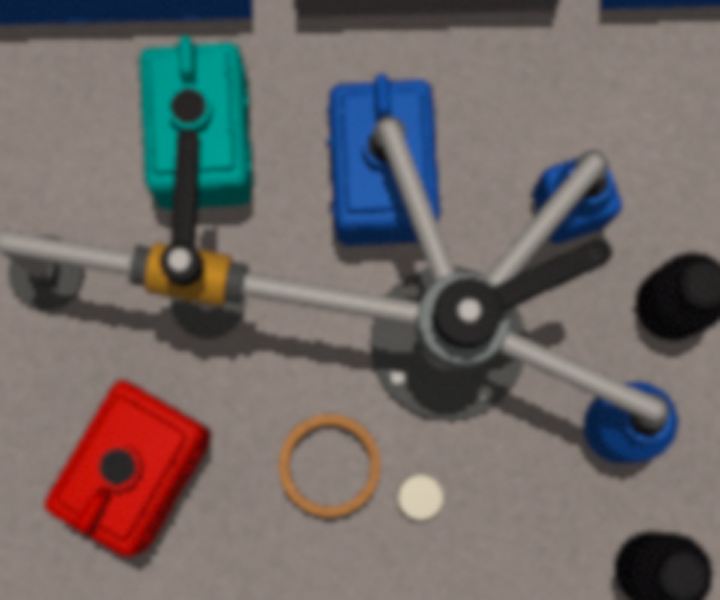

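The crop confirms it: the blue rectangular canister at (347,173) stands under spout2, the spout at +30°. The turquoise (285,160) and red (263,276) canisters are look-alikes under no spout. The fits give stand yaw −11.35°, axis ≈ (0.526, −0.1495) and selector ≈ −66.4° in the world frame, with a target of 18.65°.

```bash
cat >> h.py <<'E'
from scipy.spatial.transform import Rotation as Ro
A0=np.array([.5262,-.1495]); V0=np.array([.5695,.0662])
def rows(targets):
    """targets list of (x,y,z,yaw)"""
    from plant import observe
    o=observe(); p=np.array(o["position"]); R=Ro.from_euler("xyz",o["tcp_rot"],degrees=True)
    print("t",o["t"],"pos",p.round(4),"rot",o["tcp_rot"].round(2),"F",o["ft_force"].round(1))
    for x,y,z,w in targets:
        d=R.inv().apply(np.array([x,y,z])-p)*1000
        r=(R.inv()*Ro.from_euler("xyz",[180,0,w],degrees=True)).as_rotvec()
        print(d.round(1),r.round(3))
def arc(O,th,r,off):
    t=np.radians(th); u=np.array([np.cos(t),np.sin(t)]); n=np.array([-u[1],u[0]])
    return *(O+r*u-off*n),th-90
E
python3 - <<'E'
from h import *
x,y,w=arc(A0,-66.4,.1,.045); print(x,y,w)
rows([(x,y,.265,w)])
E
```

```text
0.5249985804253887 -0.25915197942128426 -156.4
t 1.5 pos [ 0.1409 -0.5057  0.2256] rot [-180.      0.    -74.43] F [0.  0.5 0. ]
[-134.4 -436.2  -39.4] [-0.     0.     1.431]
```

apply_moves --steps '[{"tx":0,"ty":-10,"tz":-20,"az":0.1},{"tx":-10,"ty":-40,"tz":-40,"az":0.22},{"tx":-25,"ty":-80,"tz":-40,"az":0.35},{"tx":-40,"ty":-125,"tz":-40,"az":0.48},{"tx":-55,"ty":-170,"tz":-40,"az":0.61},{"tx":-70,"ty":-215,"tz":-40,"az":0.74},{"tx":-85,"ty":-260,"tz":-40,"az":0.87},{"tx":-100,"ty":-305,"tz":-40,"az":1.0},{"tx":-115,"ty":-350,"tz":-40,"az":1.12},{"tx":-125,"ty":-390,"tz":-40,"az":1.24}]' --jaw 255 --force 20

```text
schema error: expected keys tx, ty, tz, ax, ay, az
```

```bash
python3 - <<'E'
from h import *
x,y,w=arc(A0,-66.4,.1,.045)
rows([(x,y,.265,w),(x,y,.217,w)])
E
```

```text
t 1.5 pos [ 0.1409 -0.5057  0.2256] rot [-180.      0.    -74.43] F [0.  0.5 0. ]
[-134.4 -436.2  -39.4] [-0.     0.     1.431]
[-134.4 -436.2    8.6] [-0.     0.     1.431]
```

apply_moves --steps '[{"tx":0,"ty":-10,"tz":-20,"ax":0,"ay":0,"az":0.1},{"tx":-10,"ty":-40,"tz":-40,"ax":0,"ay":0,"az":0.22},{"tx":-25,"ty":-80,"tz":-40,"ax":0,"ay":0,"az":0.35},{"tx":-40,"ty":-125,"tz":-40,"ax":0,"ay":0,"az":0.48},{"tx":-55,"ty":-170,"tz":-40,"ax":0,"ay":0,"az":0.61},{"tx":-70,"ty":-215,"tz":-40,"ax":0,"ay":0,"az":0.74},{"tx":-85,"ty":-260,"tz":-40,"ax":0,"ay":0,"az":0.87},{"tx":-100,"ty":-305,"tz":-40,"ax":0,"ay":0,"az":1.0},{"tx":-115,"ty":-350,"tz":-40,"ax":0,"ay":0,"az":1.12},{"tx":-125,"ty":-390,"tz":-40,"ax":0,"ay":0,"az":1.24}]' --jaw 255 --force 20

```text
t: 2.5
position: [0.4845, -0.279, 0.2659]
tcp_rot: [-180.0, 0.0, -145.8]
ft_force: [0.3, -0.4, 0.9]
opening: 0.117
```

```bash
python3 - <<'E'
from h import *
x,y,w=arc(A0,-66.4,.1,.045)
rows([(x,y,.265,w),(x,y,.217,w)])
E
```

```text
t 2.5 pos [ 0.4845 -0.279   0.2659] rot [-179.98    0.   -145.75] F [ 0.3 -0.4  0.9]
[-44.6  -6.4   0.9] [-0.     0.     0.186]
[-44.6  -6.3  48.9] [-0.     0.     0.186]
```

apply_moves --steps '[{"tx":-12,"ty":-2,"tz":0,"ax":0,"ay":0,"az":0.06},{"tx":-25,"ty":-4,"tz":0,"ax":0,"ay":0,"az":0.12},{"tx":-38,"ty":-6,"tz":0,"ax":0,"ay":0,"az":0.17},{"tx":-44.6,"ty":-6.4,"tz":2,"ax":0,"ay":0,"az":0.186},{"tx":-44.6,"ty":-6.4,"tz":12,"ax":0,"ay":0,"az":0.186},{"tx":-44.6,"ty":-6.4,"tz":24,"ax":0,"ay":0,"az":0.186},{"tx":-44.6,"ty":-6.4,"tz":36,"ax":0,"ay":0,"az":0.186},{"tx":-44.6,"ty":-6.4,"tz":46,"ax":0,"ay":0,"az":0.186},{"tx":-44.6,"ty":-6.4,"tz":49,"ax":0,"ay":0,"az":0.186},{"tx":-44.6,"ty":-6.4,"tz":49,"ax":0,"ay":0,"az":0.186}]'

```text
t: 3.5
position: [0.5248, -0.2593, 0.2164]
tcp_rot: [180.0, -0.0, -156.4]
ft_force: [-0.1, -0.5, -0.1]
opening: 0.003
```

```bash
python3 - <<'E'
from h import *
from plant import vision
for n in ("top","side"):
    im=vision.get_image(n); cv2.imwrite(f"pics/{n}1.png",im["color"][:,:,::-1])
T=[]
for k in range(1,11):
    th=-66.4+2.6*k
    off=.045-.0175*min(1,k/4)
    x,y,w=arc(A0,th,.1,off); T.append((x,y,.217,w))
rows(T)
E
```

```text
t 3.6 pos [ 0.5252 -0.2594  0.2173] rot [-1.7994e+02  3.0000e-02 -1.5641e+02] F [ 0.1 -0.6 -0.1]
[-8.9 -1.5  0.3] [-0.001  0.001 -0.046]
[-17.9  -2.6   0.3] [-0.001  0.001 -0.091]
[-26.9  -3.1   0.3] [-0.001  0.001 -0.136]
[-36.   -3.    0.3] [-0.001  0.    -0.182]
[-40.6  -3.3   0.3] [-0.001  0.    -0.227]
[-45.4  -3.4   0.3] [-0.001  0.    -0.272]
[-50.1  -3.3   0.3] [-0.001  0.    -0.318]
[-54.7  -3.    0.3] [-0.001  0.    -0.363]
[-59.4  -2.4   0.3] [-0.001  0.    -0.409]
[-64.1  -1.7   0.3] [-0.001  0.    -0.454]
```

View pics/top1.png

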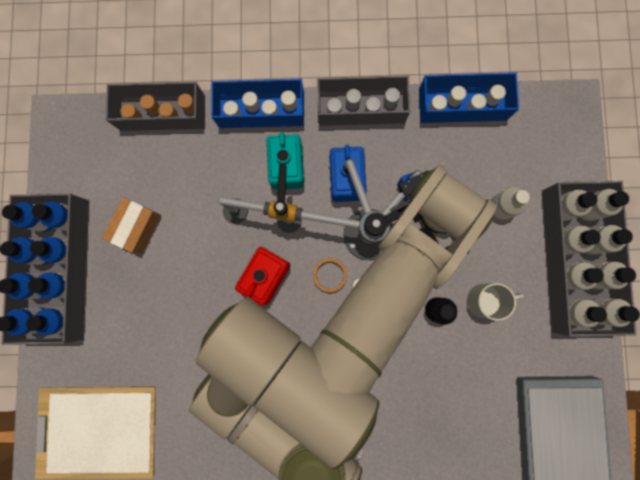

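View pics/side1.png

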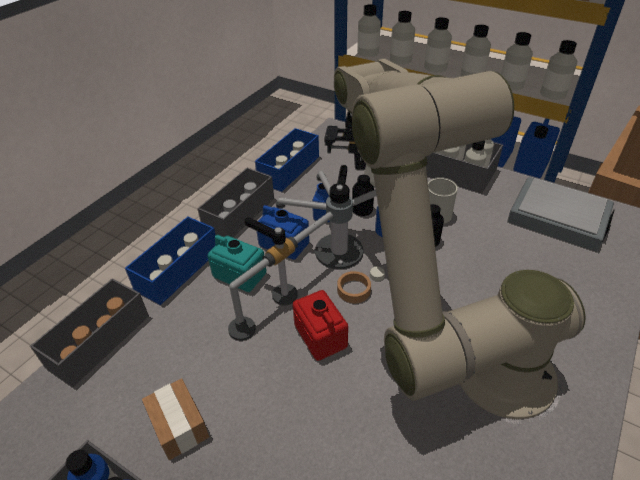

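Both views show the gripper beside the selector arm (side view around (350,150)), on its clockwise side and clear of the pipes. Now I'll approach and start pushing.

apply_moves --steps '[{"tx":-6,"ty":-1,"tz":0,"ax":0,"ay":0,"az":-0.025},{"tx":-12,"ty":-2,"tz":0,"ax":0,"ay":0,"az":-0.055},{"tx":-17.9,"ty":-2.6,"tz":0,"ax":0,"ay":0,"az":-0.091},{"tx":-22,"ty":-2.9,"tz":0,"ax":0,"ay":0,"az":-0.115},{"tx":-26.9,"ty":-3.1,"tz":0,"ax":0,"ay":0,"az":-0.136},{"tx":-31,"ty":-3.1,"tz":0,"ax":0,"ay":0,"az":-0.16},{"tx":-36,"ty":-3,"tz":0,"ax":0,"ay":0,"az":-0.182},{"tx":-40.6,"ty":-3.3,"tz":0,"ax":0,"ay":0,"az":-0.227},{"tx":-45.4,"ty":-3.4,"tz":0,"ax":0,"ay":0,"az":-0.272},{"tx":-50.1,"ty":-3.3,"tz":0,"ax":0,"ay":0,"az":-0.318}]'

```text
t: 4.6
position: [0.5727, -0.2422, 0.2173]
tcp_rot: [-179.9, 0.0, -138.0]
ft_force: [0.2, 0.2, 0.2]
opening: 0.005
```

```bash
python3 - <<'E'
from h import *
from plant import vision
im=vision.get_image("side"); cv2.imwrite(f"pics/side2.png",im["color"][80:320,200:500,::-1].repeat(2,0).repeat(2,1))
T=[]
for k in range(1,11):
    th=-48.2+3.0*k
    x,y,w=arc(A0,th,.1,.0275); T.append((x,y,.217,w))
rows(T)
E
```

```text
t 4.65 pos [ 0.5732 -0.2418  0.2173] rot [-1.7993e+02  3.0000e-02 -1.3788e+02] F [ 1.1  0.3 -0.1]
[-4.3 -1.2  0.3] [-0.001  0.    -0.047]
[-9.6 -2.2  0.3] [-0.001  0.    -0.099]
[-15.   -3.    0.3] [-0.001  0.    -0.152]
[-20.4  -3.5   0.3] [-0.001  0.    -0.204]
[-25.8  -3.7   0.3] [-0.001  0.    -0.256]
[-31.2  -3.6   0.3] [-0.001  0.    -0.309]
[-36.7  -3.3   0.3] [-0.001  0.    -0.361]
[-42.1  -2.6   0.3] [-0.001  0.    -0.413]
[-47.4  -1.7   0.3] [-0.001  0.    -0.466]
[-52.7  -0.5   0.3] [-0.001  0.    -0.518]
```

View pics/side2.png

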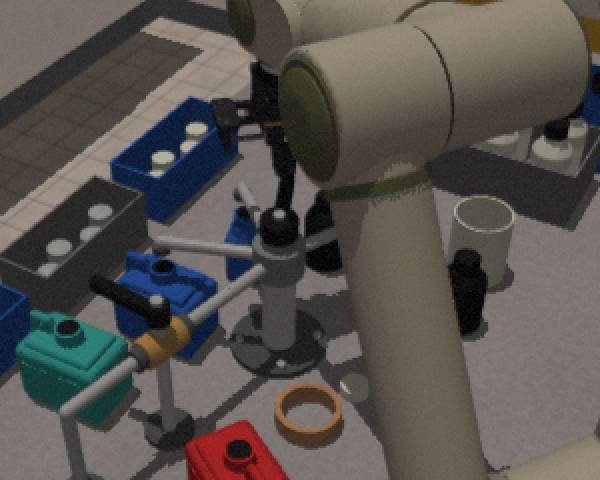

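apply_moves --steps '[{"tx":-2,"ty":-0.6,"tz":0,"ax":0,"ay":0,"az":-0.023},{"tx":-4.3,"ty":-1.2,"tz":0,"ax":0,"ay":0,"az":-0.047},{"tx":-7,"ty":-1.7,"tz":0,"ax":0,"ay":0,"az":-0.073},{"tx":-9.6,"ty":-2.2,"tz":0,"ax":0,"ay":0,"az":-0.099},{"tx":-12.3,"ty":-2.6,"tz":0,"ax":0,"ay":0,"az":-0.126},{"tx":-15,"ty":-3,"tz":0,"ax":0,"ay":0,"az":-0.152},{"tx":-17.7,"ty":-3.3,"tz":0,"ax":0,"ay":0,"az":-0.178},{"tx":-20.4,"ty":-3.5,"tz":0,"ax":0,"ay":0,"az":-0.204},{"tx":-23.1,"ty":-3.6,"tz":0,"ax":0,"ay":0,"az":-0.23},{"tx":-25.8,"ty":-3.7,"tz":0,"ax":0,"ay":0,"az":-0.256}]'

```text
t: 5.65
position: [0.5949, -0.2271, 0.2173]
tcp_rot: [-179.9, 0.0, -123.1]
ft_force: [-0.4, -0.8, -0.7]
opening: 0.004
```

```bash
python3 - <<'E'
from h import *
from plant import vision
im=vision.get_image("side"); cv2.imwrite(f"pics/side3.png",cv2.resize(im["color"][100:250,270:430,::-1],None,fx=4,fy=4))
im=vision.get_image("top"); cv2.imwrite(f"pics/top3.png",cv2.resize(im["color"][120:270,330:490,::-1],None,fx=4,fy=4))
for n in ("top","side"): print(vision.spot_point(n,"selector_tip")[:2])
from plant import observe
for i in range(1): print(observe()["ft_force"],observe()["position"],observe()["tcp_rot"])
E
```

```text
[{'position': [0.6748, 0.0577, 0.2133], 'confidence': 0.7}]
[{'position': [0.575, -0.2626, 0.2137], 'confidence': 0.96}]
[-0.66214759  0.31412595 -0.61214624] [ 0.5947791  -0.22727467  0.21721155] [-1.79932689e+02  5.29449900e-03 -1.23220096e+02]
```

View pics/side3.png

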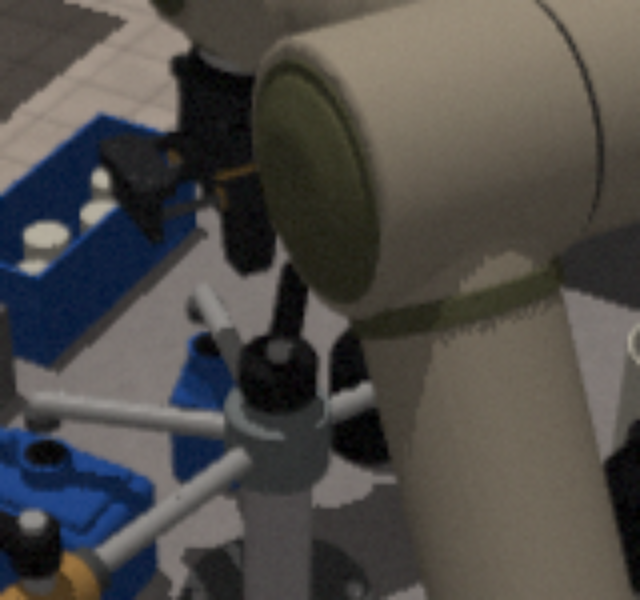

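View pics/top3.png

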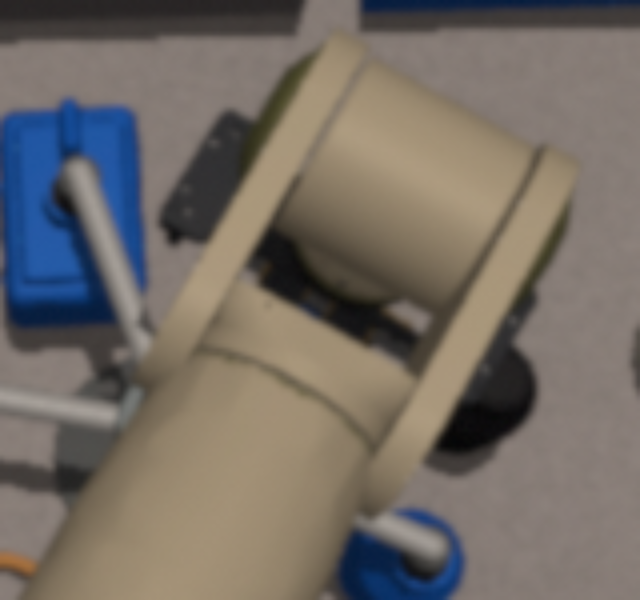

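```bash
python3 - <<'E'
from h import *
from plant import vision
im=vision.get_image("side")
P,C,u,v=cloud(im)
def proj(p):
    c=im["view"]@np.append(p,1); K=im["mtx"]; return (K[0,0]*c[0]/-c[2]+K[0,2], -K[1,1]*c[1]/-c[2]*1+K[1,2], -c[2])
print(proj([.595,-.227,.195]),proj([.595,-.227,.217]),proj([.577,-.26,.215]))
for (a,b) in [(331,166),(331,160),(330,155),(335,150),(342,175),(343,169),(340,180)]:
    s=(u==a)&(v==b); print(a,b,P[s].round(3),C[s])
E
```

```text
(np.float64(331.54368458944924), np.float64(177.0967272385045), np.float64(1.4111049835299978)) (np.float64(331.50772305720335), np.float64(170.61836537393748), np.float64(1.3962094867978787)) (np.float64(343.0865739227967), np.float64(167.08666872828042), np.float64(1.4110327322130285))
331 166 [[ 0.592 -0.22   0.238]] [[17 18 18]]
331 160 [[ 0.589 -0.215  0.261]] [[14 15 13]]
330 155 [[ 0.593 -0.216  0.275]] [[17 14 19]]
335 150 [[ 0.587 -0.233  0.283]] [[18 17 22]]
342 175 [[ 0.554 -0.213  0.226]] [[7 6 7]]
343 169 [[ 0.566 -0.24   0.225]] [[ 7 12 14]]
340 180 [[ 0.549 -0.194  0.223]] [[14 13 15]]
```

```bash
python3 - <<'E'
from h import *
from plant import vision,observe
o=observe();print(o["qpos"].round(1),o["opening"])
im=vision.get_image("side")
P,C,u,v=cloud(im)
q=P[:,:2]-np.array([.595,-.227]); s=(np.hypot(*q.T)<.13)&(P[:,2]>.19)&(C.max(1)<70)&(v<172)
for vv in range(125,172,3):
    t=s&(v==vv)
    for uu in sorted(u[t])[::5]:
        k=t&(u==uu); print(vv,uu,P[k].round(3)[0],end=" ")
    print()
cv2.imwrite("pics/side4.png",cv2.resize(im["color"][100:190,290:390,::-1],None,fx=7,fy=6,interpolation=cv2.INTER_CUBIC))
E
```

```text
[-31.4  32.7  65.1   0.   82.2  91.8] 0.0031740620235496415
125 315 [ 0.627 -0.2    0.364] 125 320 [ 0.6   -0.18   0.382] 125 325 [ 0.585 -0.18   0.386] 125 330 [ 0.582 -0.199  0.378] 
128 315 [ 0.628 -0.201  0.354] 128 320 [ 0.604 -0.187  0.369] 128 325 [ 0.587 -0.182  0.377] 128 330 [ 0.589 -0.21   0.362] 
131 314 [ 0.633 -0.203  0.343] 131 319 [ 0.607 -0.186  0.36 ] 131 324 [ 0.594 -0.189  0.362] 131 329 [ 0.593 -0.212  0.351] 
134 298 [ 0.667 -0.178  0.337] 134 303 [ 0.654 -0.184  0.338] 134 309 [ 0.641 -0.192  0.338] 134 314 [ 0.634 -0.204  0.334] 134 319 [ 0.607 -0.186  0.351] 134 324 [ 0.596 -0.192  0.352] 134 329 [ 0.587 -0.203  0.348] 
137 295 [ 0.666 -0.163  0.337] 137 300 [ 0.655 -0.17   0.337] 137 305 [ 0.643 -0.175  0.338] 137 310 [ 0.641 -0.196  0.326] 137 315 [ 0.621 -0.189  0.336] 137 320 [ 0.603 -0.184  0.345] 137 325 [ 0.591 -0.188  0.346] 137 330 [ 0.586 -0.205  0.339] 
140 295 [ 0.665 -0.161  0.33 ] 140 301 [ 0.643 -0.157  0.338] 140 306 [ 0.632 -0.163  0.338] 140 312 [ 0.632 -0.191  0.323] 140 318 [ 0.607 -0.18   0.337] 140 323 [ 0.594 -0.184  0.338] 140 328 [ 0.
[... 816 characters left out ...]
.184  0.304] 152 330 [ 0.579 -0.193  0.303] 152 335 [ 0.587 -0.232  0.278] 
155 303 [ 0.638 -0.155  0.296] 155 308 [ 0.612 -0.139  0.313] 155 327 [ 0.597 -0.208  0.278] 155 332 [ 0.59  -0.222  0.273] 155 337 [ 0.581 -0.233  0.269] 
158 306 [ 0.622 -0.144  0.298] 158 326 [ 0.605 -0.216  0.262] 158 331 [ 0.593 -0.222  0.262] 158 336 [ 0.582 -0.229  0.262] 
161 326 [ 0.606 -0.217  0.251] 161 331 [ 0.588 -0.213  0.259] 161 336 [ 0.583 -0.231  0.251] 
164 326 [ 0.607 -0.217  0.241] 164 331 [ 0.588 -0.213  0.249] 164 336 [ 0.581 -0.228  0.243] 
167 329 [ 0.594 -0.213  0.238] 167 334 [ 0.587 -0.228  0.231] 167 342 [ 0.573 -0.246  0.225] 
170 340 [ 0.571 -0.232  0.224] 170 345 [ 0.561 -0.241  0.222]
```

View pics/side4.png

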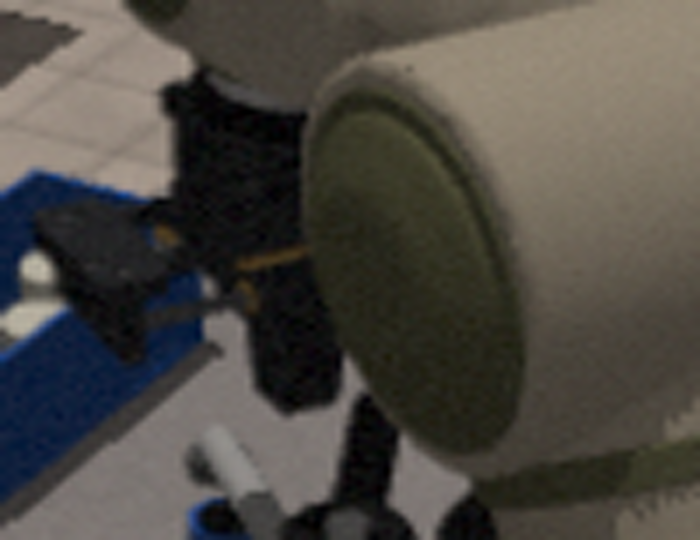

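The pictures show the fingertips really end at z≈0.232 (pixel (331,167)). That is about 37 mm higher than the given tool geometry says, so the finger passed over the arm and the selector has not moved. I'll go back above it and come down further, checking by camera.

```bash
python3 - <<'E'
from h import *
x,y,w=arc(A0,-66.4,.1,.045)
rows([(x,y,.237,w),(x,y,.182,w)])
E
```

```text
t 5.95 pos [ 0.5947 -0.2274  0.2173] rot [-1.7993e+02  1.0000e-02 -1.2323e+02] F [-0.2 -0.1 -0. ]
[ 64.8  40.9 -19.8] [-0.001  0.     0.579]
[64.8 40.9 35.2] [-0.001  0.     0.579]
```

apply_moves --steps '[{"tx":0,"ty":0,"tz":-15,"ax":0,"ay":0,"az":0},{"tx":5,"ty":4,"tz":-20,"ax":0,"ay":0,"az":0.06},{"tx":17,"ty":11,"tz":-20,"ax":0,"ay":0,"az":0.18},{"tx":30,"ty":19,"tz":-20,"ax":0,"ay":0,"az":0.3},{"tx":43,"ty":27,"tz":-20,"ax":0,"ay":0,"az":0.42},{"tx":56,"ty":35,"tz":-20,"ax":0,"ay":0,"az":0.52},{"tx":64.8,"ty":40.9,"tz":-20,"ax":0,"ay":0,"az":0.579},{"tx":64.8,"ty":40.9,"tz":-10,"ax":0,"ay":0,"az":0.579},{"tx":64.8,"ty":40.9,"tz":5,"ax":0,"ay":0,"az":0.579},{"tx":64.8,"ty":40.9,"tz":20,"ax":0,"ay":0,"az":0.579}]'

```text
t: 6.95
position: [0.5253, -0.2589, 0.1961]
tcp_rot: [-180.0, 0.0, -156.3]
ft_force: [-0.4, -0.5, -0.6]
opening: 0.004
```

apply_moves --steps '[{"tx":0,"ty":0,"tz":5,"ax":0,"ay":0,"az":0},{"tx":0,"ty":0,"tz":9,"ax":0,"ay":0,"az":0},{"tx":0,"ty":0,"tz":12,"ax":0,"ay":0,"az":0},{"tx":0,"ty":0,"tz":15,"ax":0,"ay":0,"az":0},{"tx":0,"ty":0,"tz":15,"ax":0,"ay":0,"az":0},{"tx":0,"ty":0,"tz":15,"ax":0,"ay":0,"az":0},{"tx":0,"ty":0,"tz":15,"ax":0,"ay":0,"az":0},{"tx":0,"ty":0,"tz":15,"ax":0,"ay":0,"az":0},{"tx":0,"ty":0,"tz":15,"ax":0,"ay":0,"az":0},{"tx":0,"ty":0,"tz":15,"ax":0,"ay":0,"az":0}]'

```text
t: 7.95
position: [0.5253, -0.2589, 0.1811]
tcp_rot: [-179.9, 0.0, -156.3]
ft_force: [-0.2, 0.7, -0.3]
opening: 0.009
```

```bash
python3 - <<'E'
from h import *
from plant import vision,observe
im=vision.get_image("side")
P,C,u,v=cloud(im); p=observe()["position"]; print(p)
q=P[:,:2]-p[:2]; s=(np.hypot(*q.T)<.03)&(P[:,2]>.185)&(C.max(1)<70)
print(s.sum()); o=np.argsort(P[s][:,2])[:15]; print(P[s][o].round(3).tolist(), u[s][o],v[s][o])
cv2.imwrite("pics/side5.png",cv2.resize(im["color"][100:210,290:410,::-1],None,fx=6,fy=5.4,interpolation=cv2.INTER_CUBIC))
T=[]
for k in range(1,11):
    x,y,w=arc(A0,-66.4,.1,.045-.003*k); T.append((x,y,p[2],w))
rows(T)
E
```

```text
[ 0.52528688 -0.25890655  0.18110893]
240
[[0.513, -0.253, 0.195], [0.525, -0.251, 0.195], [0.524, -0.255, 0.197], [0.526, -0.248, 0.197], [0.528, -0.247, 0.197], [0.511, -0.255, 0.198], [0.513, -0.254, 0.198], [0.516, -0.252, 0.198], [0.52, -0.254, 0.199], [0.517, -0.255, 0.199], [0.526, -0.248, 0.201], [0.514, -0.254, 0.201], [0.528, -0.245, 0.202], [0.532, -0.247, 0.202], [0.516, -0.246, 0.202]] [362 358 359 357 356 363 362 361 360 361 357 362 356 355 360] [181 180 179 180 180 180 180 180 179 179 179 179 179 178 180]
t 8.0 pos [ 0.5253 -0.2589  0.1811] rot [-1.7995e+02  5.0000e-02 -1.5630e+02] F [-0.4  0.2 -0.6]
[-2.6 -0.1  0. ] [-0.001  0.001  0.002]
[-5.6 -0.1  0. ] [-0.001  0.001  0.002]
[-8.6 -0.1  0. ] [-0.001  0.001  0.002]
[-11.6  -0.1   0. ] [-0.001  0.001  0.002]
[-14.6  -0.1   0. ] [-0.001  0.001  0.002]
[-17.6  -0.1   0. ] [-0.001  0.001  0.002]
[-20.6  -0.1   0. ] [-0.001  0.001  0.002]
[-23.6  -0.2   0. ] [-0.001  0.001  0.002]
[-26.6  -0.2   0. ] [-0.001  0.001  0.002]
[-29.6  -0.2   0. ] [-0.001  0.001  0.002]
```

View pics/side5.png

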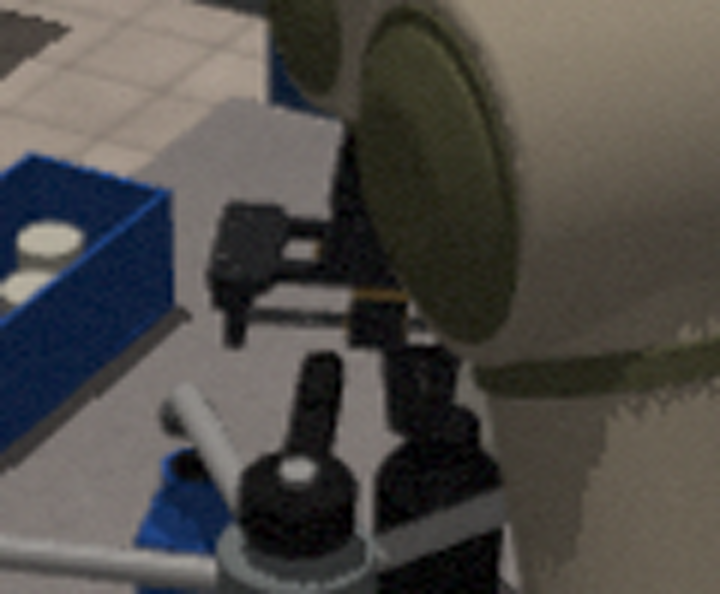

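The fingertip now ends at z≈0.196, to the right of the selector arm (crop (420,400), arm tip (320,360)). The side bracket stays above the hub, at about 0.26. Approaching slowly.

apply_moves --steps '[{"tx":-3,"ty":0,"tz":0,"ax":0,"ay":0,"az":0},{"tx":-6,"ty":0,"tz":0,"ax":0,"ay":0,"az":0},{"tx":-9,"ty":0,"tz":0,"ax":0,"ay":0,"az":0},{"tx":-11.5,"ty":0,"tz":0,"ax":0,"ay":0,"az":0},{"tx":-14,"ty":0,"tz":0,"ax":0,"ay":0,"az":0},{"tx":-16,"ty":0,"tz":0,"ax":0,"ay":0,"az":0},{"tx":-18,"ty":0,"tz":0,"ax":0,"ay":0,"az":0},{"tx":-20,"ty":0,"tz":0,"ax":0,"ay":0,"az":0},{"tx":-22,"ty":0,"tz":0,"ax":0,"ay":0,"az":0},{"tx":-24,"ty":0,"tz":0,"ax":0,"ay":0,"az":0}]'

```text
t: 9.0
position: [0.5471, -0.2496, 0.1811]
tcp_rot: [-179.9, -0.0, -156.3]
ft_force: [-3.3, -2.8, -0.1]
opening: 0.004
```

```bash
python3 - <<'E'
from h import *
from plant import vision,observe
im=vision.get_image("side")
cv2.imwrite("pics/side6.png",cv2.resize(im["color"][100:210,290:410,::-1],None,fx=6,fy=5.4,interpolation=cv2.INTER_CUBIC))
print(observe()["ft_force"]); 
T=[]
for k in range(1,11):
    x,y,w=arc(A0,-66.4+3*k,.1,.021); T.append((x,y,.181,w))
rows(T)
measure(im,-66.4,-2,A=A0,yaw=-11.35)
E
```

```text
[-3.31716756 -2.26921594  0.28188047]
t 9.05 pos [ 0.5473 -0.2495  0.1811] rot [-1.7993e+02  2.0000e-02 -1.5631e+02] F [-3.3 -2.3  0.3]
[-4.9 -0.8  0.2] [-0.001  0.    -0.051]
[-10.2  -1.5   0.2] [-0.001  0.    -0.103]
[-15.6  -2.    0.2] [-0.001  0.    -0.155]
[-20.9  -2.1   0.2] [-0.001  0.    -0.208]
[-26.3  -1.9   0.2] [-0.001  0.    -0.26 ]
[-31.6  -1.5   0.2] [-0.001  0.    -0.313]
[-36.9  -0.8   0.2] [-0.001  0.    -0.365]
[-42.2   0.2   0.2] [-0.001  0.    -0.417]
[-47.4   1.4   0.2] [-0.001  0.    -0.47 ]
[-52.5   2.9   0.2] [-0.001 -0.    -0.522]
sp0  ang -111.97 n 93 z 0.172 sideoff -0.0087 far 0.101
sp1  ang -44.41 n 120 z 0.172 sideoff 0.0094 far 0.160
sp2  ang 19.76 n 218 z 0.172 sideoff 0.0012 far 0.160
supply  ang 78.80 n 602 z 0.172 sideoff 0.0031 far 0.350
selector  ang -68.11 n 167 z 0.224 sideoff 0.0014 far 0.118
lever  ang -3.72 n 209 z 0.223 sideoff 0.0022 far 0.105
```

View pics/side6.png

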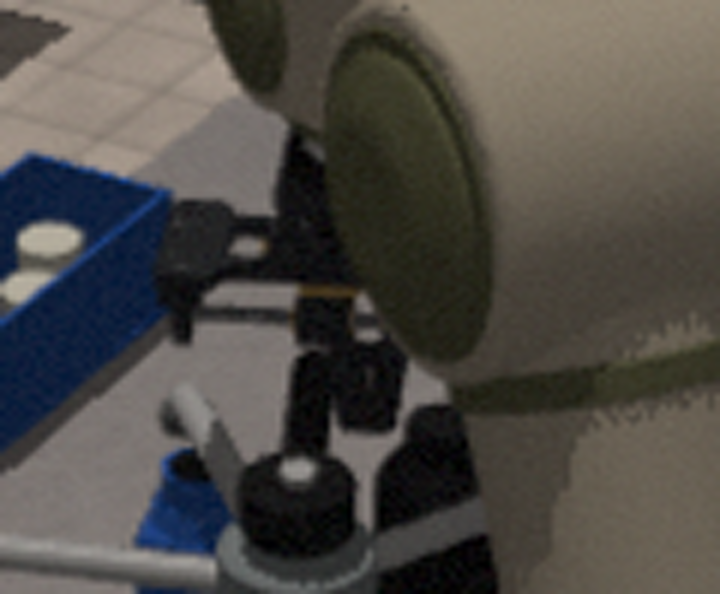

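Contact at about 4 N, in the expected direction. Now I'll follow the arc.

apply_moves --steps '[{"tx":-4.9,"ty":-0.8,"tz":0,"ax":0,"ay":0,"az":-0.051},{"tx":-10.2,"ty":-1.5,"tz":0,"ax":0,"ay":0,"az":-0.103},{"tx":-15.6,"ty":-2,"tz":0,"ax":0,"ay":0,"az":-0.155},{"tx":-20.9,"ty":-2.1,"tz":0,"ax":0,"ay":0,"az":-0.208},{"tx":-26.3,"ty":-1.9,"tz":0,"ax":0,"ay":0,"az":-0.26},{"tx":-31.6,"ty":-1.5,"tz":0,"ax":0,"ay":0,"az":-0.313},{"tx":-36.9,"ty":-0.8,"tz":0,"ax":0,"ay":0,"az":-0.365},{"tx":-42.2,"ty":0.2,"tz":0,"ax":0,"ay":0,"az":-0.417},{"tx":-47.4,"ty":1.4,"tz":0,"ax":0,"ay":0,"az":-0.47},{"tx":-52.5,"ty":2.9,"tz":0,"ax":0,"ay":0,"az":-0.522}]'

```text
t: 10.05
position: [0.5945, -0.2263, 0.1812]
tcp_rot: [-179.9, -0.1, -126.3]
ft_force: [-1.0, -4.3, 0.1]
opening: 0.002
```

```bash
python3 - <<'E'
from h import *
from plant import vision,observe
im=vision.get_image("side")
cv2.imwrite("pics/side7.png",cv2.resize(im["color"][100:210,290:410,::-1],None,fx=6,fy=5.4,interpolation=cv2.INTER_CUBIC))
T=[]
for k in range(1,11):
    x,y,w=arc(A0,-36.4+3*k,.1,.021); T.append((x,y,.181,w))
rows(T)
measure(im,-36.4,-2,A=A0,yaw=-11.35)
E
```

```text
t 10.1 pos [ 0.5949 -0.2258  0.1812] rot [-1.7986e+02 -4.0000e-02 -1.2613e+02] F [ 1.1 -3.9 -0.9]
[-4.9 -0.4  0.2] [-0.002 -0.001 -0.048]
[-10.2  -1.1   0.2] [-0.002 -0.001 -0.1  ]
[-15.5  -1.5   0.2] [-0.002 -0.001 -0.152]
[-20.9  -1.7   0.2] [-0.002 -0.001 -0.205]
[-26.2  -1.6   0.2] [-0.002 -0.001 -0.257]
[-31.5  -1.1   0.2] [-0.002 -0.001 -0.309]
[-36.9  -0.5   0.2] [-0.002 -0.001 -0.362]
[-42.1   0.5   0.1] [-0.002 -0.001 -0.414]
[-47.3   1.7   0.1] [-0.002 -0.001 -0.467]
[-52.5   3.2   0.1] [-0.002 -0.001 -0.519]
sp0  ang -84.70 n 36 z 0.172 sideoff -0.0335 far 0.072
sp1  ang -39.23 n 52 z 0.170 sideoff 0.0032 far 0.150
sp2  ang 18.31 n 213 z 0.172 sideoff 0.0040 far 0.160
supply  ang 79.18 n 611 z 0.173 sideoff 0.0018 far 0.350
selector  ang -42.40 n 196 z 0.224 sideoff 0.0089 far 0.119
lever  ang -3.04 n 206 z 0.223 sideoff 0.0013 far 0.104
```

View pics/side7.png

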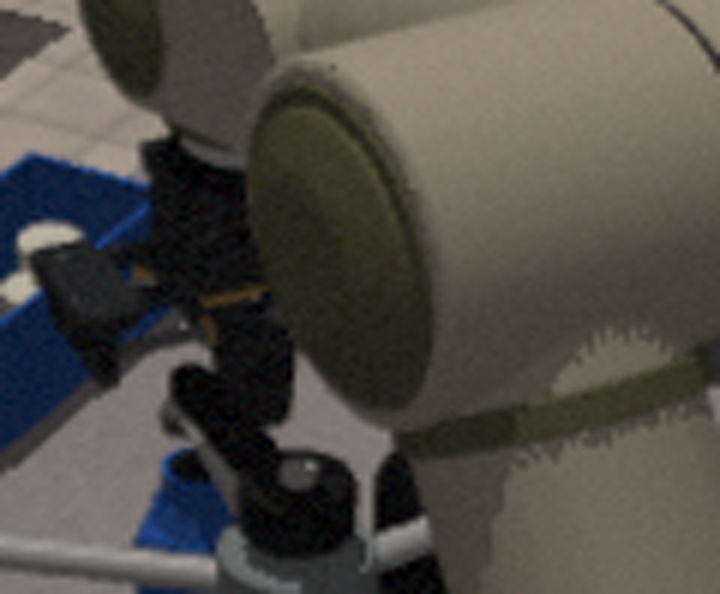

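The selector now swings with the finger, at around −36° in the world frame. Continuing.

apply_moves --steps '[{"tx":-4.9,"ty":-0.4,"tz":0,"ax":0,"ay":0,"az":-0.048},{"tx":-10.2,"ty":-1.1,"tz":0,"ax":0,"ay":0,"az":-0.1},{"tx":-15.5,"ty":-1.5,"tz":0,"ax":0,"ay":0,"az":-0.152},{"tx":-20.9,"ty":-1.7,"tz":0,"ax":0,"ay":0,"az":-0.205},{"tx":-26.2,"ty":-1.6,"tz":0,"ax":0,"ay":0,"az":-0.257},{"tx":-31.5,"ty":-1.1,"tz":0,"ax":0,"ay":0,"az":-0.309},{"tx":-36.9,"ty":-0.5,"tz":0,"ax":0,"ay":0,"az":-0.362},{"tx":-42.1,"ty":0.5,"tz":0,"ax":0,"ay":0,"az":-0.414},{"tx":-47.3,"ty":1.7,"tz":0,"ax":0,"ay":0,"az":-0.467},{"tx":-52.5,"ty":3.2,"tz":0,"ax":0,"ay":0,"az":-0.519}]'

```text
t: 11.1
position: [0.6236, -0.182, 0.1812]
tcp_rot: [-179.8, -0.2, -96.3]
ft_force: [0.1, -4.5, -0.5]
opening: 0.005
```

```bash
python3 - <<'E'
from h import *
from plant import vision,observe
im=vision.get_image("side")
cv2.imwrite("pics/side8.png",cv2.resize(im["color"][100:210,270:390,::-1],None,fx=6,fy=5.4,interpolation=cv2.INTER_CUBIC))
T=[]
for k in range(1,11):
    x,y,w=arc(A0,-6.4+1.8*k,.1,.021); T.append((x,y,.181,w))
rows(T)
measure(im,-6.4,-2,A=A0,yaw=-11.35)
im=vision.get_image("top")
cv2.imwrite("pics/top8.png",cv2.resize(im["color"][120:270,300:460,::-1],None,fx=4,fy=4))
measure(im,-6.4,-2,A=A0,yaw=-11.35)
E
```

```text
t 11.15 pos [ 0.6238 -0.1811  0.1812] rot [-1.7984e+02 -1.2000e-01 -9.6170e+01] F [ 0.6 -3.3 -0.4]
[-2.7 -0.1  0.2] [-0.003 -0.002 -0.027]
[-5.8 -0.6  0.2] [-0.003 -0.002 -0.059]
[-9.  -1.1  0.2] [-0.003 -0.002 -0.09 ]
[-12.2  -1.4   0.2] [-0.003 -0.002 -0.122]
[-15.4  -1.6   0.2] [-0.003 -0.002 -0.153]
[-18.6  -1.7   0.2] [-0.003 -0.002 -0.184]
[-21.8  -1.8   0.2] [-0.003 -0.002 -0.216]
[-25.   -1.7   0.2] [-0.003 -0.003 -0.247]
[-28.2  -1.5   0.1] [-0.002 -0.003 -0.279]
[-31.4  -1.2   0.1] [-0.002 -0.003 -0.31 ]
sp0 h.py:7: RuntimeWarning: Mean of empty slice.
  c=P.mean(0);
  ret = um.true_divide(
Traceback (most recent call last):
  File "h.py", line 22, in measure
    print(k,end=" "); bar(A,yaw+g,.16 if k!="supply" else .35,(.165,.18),.05,.015)
                      ~~~^^^^^^^^^^^^^^^^^^^^^^^^^^^^^^^^^^^^^^^^^^^^^^^^^^^^^^^^^
  File "h.py", line 18, in bar
    c,t,p=ang(P[s,:2]); t=(t-th+90)%180-90+th
          ~~~^^^^^^^^^
  File "h.py", line 8, in ang
    vx,vy,x0,y0=cv2.fitLine(P.astype(np.float32),cv2.DIST_HUBER,0,.001,.001).ravel()
                ~~~~~~~~~~~^^^^^^^^^^^^^^^^^^^^^^^^^^^^^^^^^^^^^^^^^^^^^^^^^
cv2.error: OpenCV(4.12.0) /io/opencv/modules/imgproc/src/linefit.cpp:50: error: (-215:Assertion failed) count > 0 in function 'fitLine2D_wods'
```

View pics/side8.png

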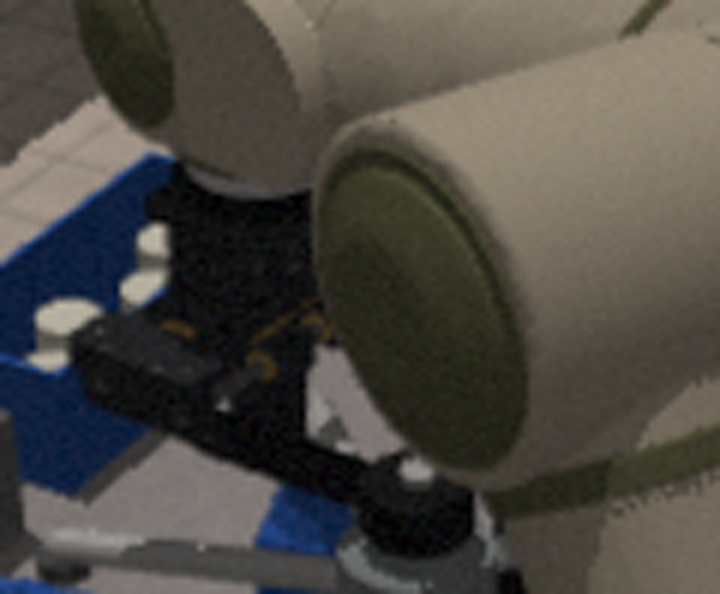

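apply_moves --steps '[{"tx":-2.7,"ty":-0.1,"tz":0,"ax":0,"ay":0,"az":-0.027},{"tx":-5.8,"ty":-0.6,"tz":0,"ax":0,"ay":0,"az":-0.059},{"tx":-9,"ty":-1.1,"tz":0,"ax":0,"ay":0,"az":-0.09},{"tx":-12.2,"ty":-1.4,"tz":0,"ax":0,"ay":0,"az":-0.122},{"tx":-15.4,"ty":-1.6,"tz":0,"ax":0,"ay":0,"az":-0.153},{"tx":-18.6,"ty":-1.7,"tz":0,"ax":0,"ay":0,"az":-0.184},{"tx":-21.8,"ty":-1.8,"tz":0,"ax":0,"ay":0,"az":-0.216},{"tx":-25,"ty":-1.7,"tz":0,"ax":0,"ay":0,"az":-0.247},{"tx":-25,"ty":-1.7,"tz":0,"ax":0,"ay":0,"az":-0.247},{"tx":-25,"ty":-1.7,"tz":0,"ax":0,"ay":0,"az":-0.247}]'

```text
t: 12.15
position: [0.628, -0.1559, 0.1811]
tcp_rot: [-179.9, -0.1, -82.0]
ft_force: [1.2, -0.6, 0.5]
opening: 0.005
```

```bash
sed -i 's/^        c,t,p=ang/        if s.sum()<5: print("none"); return\n        c,t,p=ang/' h.py; python3 - <<'E'
from h import *
from plant import vision,observe
print(observe()["position"],observe()["ft_force"])
for n in ("side","top"):
    im=vision.get_image(n); np.savez(n+"9.npz",**im)
    measure(im,9,-2,A=A0,yaw=-11.35,tag=n)
    cv2.imwrite(f"pics/{n}9.png",cv2.resize(im["color"][100:250,250:410,::-1],None,fx=4,fy=4,interpolation=cv2.INTER_CUBIC))
E
```

```text
[ 0.62804915 -0.15592376  0.18114464] [ 1.17131303 -0.57074887  0.50832792]
sp0 none
sp1 side ang -39.66 n 91 z 0.173 sideoff -0.0015 far 0.160
sp2 side ang 17.40 n 217 z 0.172 sideoff 0.0056 far 0.160
supply side ang 78.68 n 597 z 0.173 sideoff 0.0036 far 0.350
selector side ang -0.76 n 162 z 0.223 sideoff 0.0153 far 0.113
lever side ang -3.10 n 204 z 0.223 sideoff 0.0013 far 0.106
sp0 top ang -116.38 n 358 z 0.173 sideoff -0.0002 far 0.159
sp1 top ang -34.85 n 9 z 0.171 sideoff -0.0228 far 0.141
sp2 top ang -1.98 n 37 z 0.174 sideoff 0.0433 far 0.137
supply top ang 78.83 n 537 z 0.174 sideoff 0.0005 far 0.350
selector none
lever top ang -3.60 n 274 z 0.224 sideoff -0.0014 far 0.104
```

View pics/side9.png

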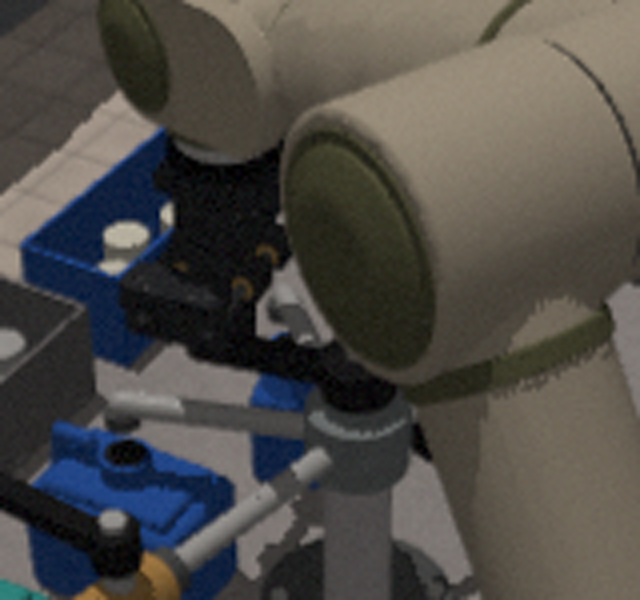

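View pics/top9.png

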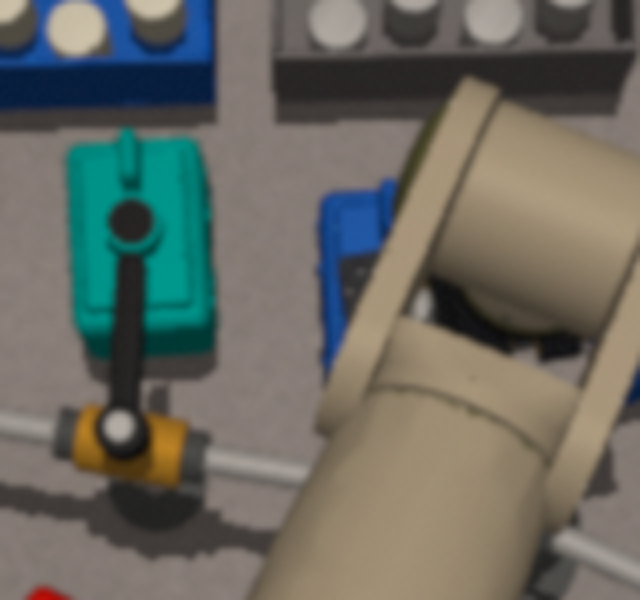

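```bash
cat >> h.py <<'E'
def edge(im,O,th,L,r0=.045):
    P,C,u,v=cloud(im); d=np.array([np.cos(np.radians(th)),np.sin(np.radians(th))]); q=P[:,:2]-O
    a=q@d;b=q@np.array([-d[1],d[0]])
    s=(a>r0)&(a<L-.012)&(abs(b)<.03)&(P[:,2]>.206)&(P[:,2]<.228)&(C.max(1)<70)
    A_=[];B=[];Lo=[]
    for x in np.arange(r0,L-.012,.005):
        t=s&(a>=x)&(a<x+.005)
        if t.sum()>2: A_.append(x+.0025);B.append(b[t].max());Lo.append(b[t].min())
    A_,B,Lo=map(np.array,(A_,B,Lo))
    k=np.polyfit(A_,B,1); print("edge max: ang %.2f (slope)  mid-b(axis) %.4f ; by offset10: %.2f"%(th+np.degrees(np.arctan(k[0])),k[1],th+np.degrees(np.mean((B-.010)/A_))))
    print((B*1000).round(1),(Lo*1000).round(1))
E
python3 - <<'E'
from h import *
im0=dict(np.load("side0.npz")); edge(im0,A0,-66.4,.12)
im=dict(np.load("side9.npz"))
edge(im,A0,8,.12); edge(im,V0,-3,.105,.03)
E
```

```text
edge max: ang -67.68 (slope)  mid-b(axis) 0.0099 ; by offset10: -67.79
[ 8.5  6.   9.5  9.8  7.9  8.4  9.2  9.7  7.2 10.5  8.5  3.5] [-7.9 -7.4 -6.5 -9.2 -8.7 -8.1 -7.3 -7.  -9.  -8.9 -8.1 -7.8]
edge max: ang 10.45 (slope)  mid-b(axis) 0.0130 ; by offset10: 12.84
[14.  15.9 14.4 16.7 16.6 16.1 16.1 16.3 17.9 16.2 16.9 17.4] [ -6.6  -5.6  -5.5  -3.4  -2.9  -4.1  -3.8  -5.9 -29.2 -28.7  13.1  14.1]
edge max: ang -4.73 (slope)  mid-b(axis) 0.0103 ; by offset10: -4.35
[11.3  8.4  8.2  8.1  8.7  7.8  9.4  8.3  8.3  8.7  7.   8.8  7. ] [ -5.9  -8.2  -8.  -10.1  -9.2  -6.8 -10.   -9.  -11.9  -9.8 -10.1  -9.2
  -6.9]
```

The leading edge puts the arm at about 12°, matching a finger half-depth of 17.5 mm. Next I'll push just short of 18.65°, back away and measure in clear view.

```bash
python3 - <<'E'
from h import *
T=[]
for th in (13,14,15,16,17,17.6):
    x,y,w=arc(A0,th,.1,.0275); T.append((x,y,.181,w))
rows(T)
E
```

```text
t 12.25 pos [ 0.628  -0.156   0.1811] rot [-1.799e+02 -1.100e-01 -8.202e+01] F [ 0.6 -0.   0.8]
[-2.  -2.1  0.1] [-0.002 -0.002 -0.088]
[-3.7 -2.4  0.1] [-0.002 -0.002 -0.105]
[-5.5 -2.7  0.1] [-0.002 -0.002 -0.123]
[-7.3 -3.   0.1] [-0.002 -0.002 -0.14 ]
[-9.1 -3.2  0.1] [-0.002 -0.002 -0.157]
[-10.2  -3.3   0.1] [-0.002 -0.002 -0.168]
```

apply_moves --steps '[{"tx":-2,"ty":-2,"tz":0,"ax":0,"ay":0,"az":-0.085},{"tx":-3.7,"ty":-2.4,"tz":0,"ax":0,"ay":0,"az":-0.105},{"tx":-5.5,"ty":-2.7,"tz":0,"ax":0,"ay":0,"az":-0.123},{"tx":-7.3,"ty":-3,"tz":0,"ax":0,"ay":0,"az":-0.14},{"tx":-9.1,"ty":-3.2,"tz":0,"ax":0,"ay":0,"az":-0.157},{"tx":-10.2,"ty":-3.3,"tz":0,"ax":0,"ay":0,"az":-0.168},{"tx":-10.2,"ty":-3.3,"tz":0,"ax":0,"ay":0,"az":-0.168},{"tx":-5,"ty":-3,"tz":0,"ax":0,"ay":0,"az":-0.168},{"tx":4,"ty":-3,"tz":0,"ax":0,"ay":0,"az":-0.168},{"tx":10,"ty":-3,"tz":0,"ax":0,"ay":0,"az":-0.168}]'

```text
t: 13.25
position: [0.6325, -0.1663, 0.1811]
tcp_rot: [-179.9, -0.1, -72.4]
ft_force: [0.4, 0.3, -0.3]
opening: 0.007
```

```bash
python3 - <<'E'
from h import *
x,y,w=arc(V0,-3.5,.085,.05)
from plant import observe
p=observe()["position"]
print(observe()["qpos"].round(1))
rows([(p[0],p[1],.245,w),(x,y,.245,w)])
E
```

```text
[-25.   36.3  64.5  -0.   79.   47.5]
t 13.25 pos [ 0.6325 -0.1663  0.1811] rot [-1.7991e+02 -1.1000e-01 -7.2420e+01] F [ 0.4  0.3 -0.3]
[  0.1  -0.1 -63.9] [-0.002 -0.002  0.368]
[-163.3  -71.6  -64.1] [-0.002 -0.002  0.368]
```

apply_moves --steps '[{"tx":2,"ty":0,"tz":-20,"ax":0,"ay":0,"az":0},{"tx":2,"ty":0,"tz":-45,"ax":0,"ay":0,"az":0},{"tx":0,"ty":0,"tz":-64,"ax":0,"ay":0,"az":0.02},{"tx":-20,"ty":-8,"tz":-64,"ax":0,"ay":0,"az":0.07},{"tx":-45,"ty":-20,"tz":-64,"ax":0,"ay":0,"az":0.13},{"tx":-75,"ty":-32,"tz":-64,"ax":0,"ay":0,"az":0.2},{"tx":-105,"ty":-46,"tz":-64,"ax":0,"ay":0,"az":0.27},{"tx":-135,"ty":-59,"tz":-64,"ax":0,"ay":0,"az":0.33},{"tx":-155,"ty":-68,"tz":-64,"ax":0,"ay":0,"az":0.368},{"tx":-163.3,"ty":-71.6,"tz":-64,"ax":0,"ay":0,"az":0.368}]'

```text
t: 14.25
position: [0.6515, 0.0128, 0.2448]
tcp_rot: [-179.9, -0.0, -93.4]
ft_force: [-0.8, -1.0, -0.4]
opening: 0.004
```

```bash
python3 - <<'E'
from h import *
from plant import vision,observe
for n in ("side","top"):
    im=vision.get_image(n); np.savez(n+"10.npz",**im)
    measure(im,18.5,-3,A=A0,yaw=-11.35,tag=n); edge(im,A0,18.65,.12)
    cv2.imwrite(f"pics/{n}10.png",cv2.resize(im["color"][100:250,250:410,::-1],None,fx=4,fy=4,interpolation=cv2.INTER_CUBIC))
    print([d["position"] for d in vision.spot_point(n,"selector_tip")[:1]])
print(observe()["position"])
E
```

```text
sp0 none
sp1 none
sp2 side ang 18.55 n 218 z 0.172 sideoff 0.0037 far 0.160
supply side ang 78.99 n 597 z 0.172 sideoff 0.0024 far 0.350
selector side ang 12.69 n 145 z 0.223 sideoff 0.0106 far 0.120
lever side ang -4.18 n 203 z 0.223 sideoff 0.0023 far 0.104
edge max: ang 17.66 (slope)  mid-b(axis) 0.0117 ; by offset10: 18.88
[10.2  9.8 12.   9.2  9.4 12.7 11.3 10.5  8.8  9.4  9.6] [  4.4  -8.7  -8.7  -8.3  -5.7 -13.  -11.9  -9.1 -10.8 -11.  -11.9]
[[0.6424, -0.1099, 0.2158]]
sp0 top ang -116.23 n 355 z 0.173 sideoff -0.0005 far 0.160
sp1 top ang -41.18 n 337 z 0.173 sideoff -0.0010 far 0.160
sp2 top ang 15.24 n 169 z 0.172 sideoff 0.0098 far 0.160
supply top ang 78.83 n 427 z 0.173 sideoff 0.0010 far 0.350
selector top ang 17.53 n 321 z 0.224 sideoff 0.0002 far 0.117
lever top ang 12.18 n 38 z 0.223 sideoff -0.0204 far 0.092
edge max: ang 17.84 (slope)  mid-b(axis) 0.0093 ; by offset10: 17.26
[8.6 8.7 8.4 8.5 8.  8.  8.2 8.5 7.5 8.2 8.  8.2 7.4] [-7.2 -7.7 -8.7 -7.6 -8.7 -9.3 -8.5 -7.9 -8.4 -8.9 -9.2 -8.1 -8.9]
[[0.6399, -0.1164, 0.2158]]
[0.65134851 0.0100344  0.24477674]
```

View pics/side10.png

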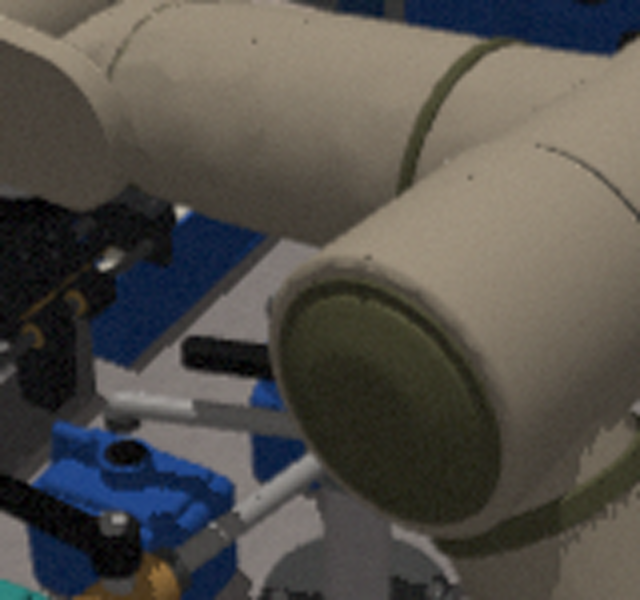

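View pics/top10.png

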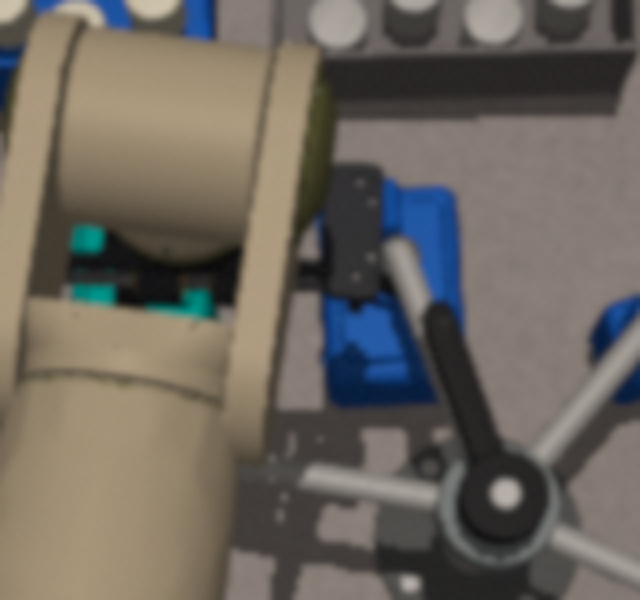

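The selector is in line with spout2 to within about 1° (17.6° measured, target 18.6°). There is plenty of time, so I'll go back and nudge that last degree before touching the lever.

```bash
python3 - <<'E'
from h import *
x,y,w=arc(A0,17.6,.1,.045)
rows([(x,y,.245,w),(x,y,.181,w)])
E
```

```text
t 14.45 pos [0.6513 0.01   0.2448] rot [-1.7988e+02 -8.0000e-02 -9.3500e+01] F [ 0.2  0.7 -0.7]
[172.9   5.7   0. ] [-0.002 -0.002 -0.368]
[172.8   5.8  64. ] [-0.002 -0.002 -0.368]
```

apply_moves --steps '[{"tx":20,"ty":0,"tz":0,"ax":0,"ay":0,"az":-0.04},{"tx":50,"ty":1,"tz":0,"ax":0,"ay":0,"az":-0.11},{"tx":85,"ty":2,"tz":0,"ax":0,"ay":0,"az":-0.19},{"tx":120,"ty":4,"tz":0,"ax":0,"ay":0,"az":-0.27},{"tx":150,"ty":5,"tz":0,"ax":0,"ay":0,"az":-0.33},{"tx":170,"ty":5.7,"tz":0,"ax":0,"ay":0,"az":-0.368},{"tx":174,"ty":5.7,"tz":0,"ax":0,"ay":0,"az":-0.368},{"tx":174,"ty":5.7,"tz":20,"ax":0,"ay":0,"az":-0.368},{"tx":174,"ty":5.7,"tz":42,"ax":0,"ay":0,"az":-0.368},{"tx":174,"ty":5.7,"tz":64,"ax":0,"ay":0,"az":-0.368}]'

```text
t: 15.45
position: [0.6351, -0.1633, 0.1803]
tcp_rot: [-179.9, -0.1, -72.5]
ft_force: [0.7, 0.4, -0.2]
opening: 0.003
```

```bash
python3 - <<'E'
from h import *
T=[]
for th,o in ((17.6,.037),(17.6,.031),(17.6,.0285),(18,.0275),(18.6,.0275)):
    x,y,w=arc(A0,th,.1,o); T.append((x,y,.181,w))
rows(T)
E
```

```text
t 15.45 pos [ 0.6351 -0.1633  0.1803] rot [-1.799e+02 -1.200e-01 -7.249e+01] F [ 0.7  0.4 -0.2]
[-9.1 -0.4 -0.7] [-0.002 -0.002 -0.002]
[-15.1  -0.4  -0.7] [-0.002 -0.002 -0.002]
[-17.6  -0.4  -0.7] [-0.002 -0.002 -0.002]
[-19.3  -0.6  -0.7] [-0.002 -0.002 -0.008]
[-20.3  -0.8  -0.7] [-0.002 -0.002 -0.019]
```

apply_moves --steps '[{"tx":-5,"ty":0,"tz":0,"ax":0,"ay":0,"az":0},{"tx":-10,"ty":0,"tz":0,"ax":0,"ay":0,"az":0},{"tx":-15,"ty":-0.4,"tz":0,"ax":0,"ay":0,"az":0},{"tx":-18,"ty":-0.5,"tz":0,"ax":0,"ay":0,"az":-0.005},{"tx":-19.3,"ty":-0.6,"tz":0,"ax":0,"ay":0,"az":-0.01},{"tx":-20.4,"ty":-0.8,"tz":0,"ax":0,"ay":0,"az":-0.019},{"tx":-20.4,"ty":-0.8,"tz":0,"ax":0,"ay":0,"az":-0.019},{"tx":-15,"ty":-0.8,"tz":0,"ax":0,"ay":0,"az":-0.019},{"tx":-5,"ty":-0.8,"tz":0,"ax":0,"ay":0,"az":-0.019},{"tx":0,"ty":-0.8,"tz":0,"ax":0,"ay":0,"az":-0.019}]'

```text
t: 16.45
position: [0.6358, -0.1641, 0.1797]
tcp_rot: [-180.0, -0.1, -71.4]
ft_force: [0.9, 0.4, -0.9]
opening: 0.006
```

```bash
python3 - <<'E'
from h import *
x,y,w=arc(V0,-3.5,.085,.05)
from plant import observe
p=observe()["position"]
rows([(p[0],p[1],.245,w),(x,y,.245,w)])
E
```

```text
t 16.45 pos [ 0.6358 -0.1641  0.1797] rot [-1.7995e+02 -7.0000e-02 -7.1440e+01] F [ 0.9  0.4 -0.9]
[  0.1  -0.1 -65.3] [-0.001 -0.001  0.385]
[-161.   -70.5  -65.4] [-0.001 -0.001  0.385]
```

apply_moves --steps '[{"tx":2,"ty":0,"tz":-20,"ax":0,"ay":0,"az":0},{"tx":2,"ty":0,"tz":-45,"ax":0,"ay":0,"az":0},{"tx":0,"ty":0,"tz":-65,"ax":0,"ay":0,"az":0.02},{"tx":-20,"ty":-8,"tz":-65,"ax":0,"ay":0,"az":0.07},{"tx":-45,"ty":-20,"tz":-65,"ax":0,"ay":0,"az":0.13},{"tx":-75,"ty":-32,"tz":-65,"ax":0,"ay":0,"az":0.2},{"tx":-105,"ty":-46,"tz":-65,"ax":0,"ay":0,"az":0.27},{"tx":-135,"ty":-59,"tz":-65,"ax":0,"ay":0,"az":0.33},{"tx":-155,"ty":-68,"tz":-65,"ax":0,"ay":0,"az":0.385},{"tx":-161,"ty":-70.5,"tz":-65,"ax":0,"ay":0,"az":0.385}]'

```text
t: 17.45
position: [0.6514, 0.0129, 0.2443]
tcp_rot: [-180.0, -0.0, -93.4]
ft_force: [-0.2, -0.4, 0.5]
opening: 0.007
```

```bash
python3 - <<'E'
from h import *
from plant import vision,observe
for n in ("side","top"):
    im=vision.get_image(n); np.savez(n+"11.npz",**im)
    measure(im,18.5,-3,A=A0,yaw=-11.35,tag=n); edge(im,A0,18.65,.12)
    cv2.imwrite(f"pics/{n}11.png",cv2.resize(im["color"][100:250,230:390,::-1],None,fx=4,fy=4,interpolation=cv2.INTER_CUBIC))
x,y,w=arc(V0,-3.5,.085,.05)
rows([(x,y,.181,w)])
E
```

```text
sp0 none
sp1 none
sp2 side ang 18.21 n 214 z 0.171 sideoff 0.0040 far 0.160
supply side ang 78.85 n 604 z 0.172 sideoff 0.0031 far 0.350
selector side ang 17.62 n 151 z 0.223 sideoff 0.0043 far 0.119
lever side ang -6.27 n 202 z 0.223 sideoff 0.0048 far 0.102
edge max: ang 18.79 (slope)  mid-b(axis) 0.0105 ; by offset10: 19.13
[11.1  9.8  8.5 12.3  9.5 11.1 15.1 10.6  9.2  9.9 10.4] [  6.3 -11.3  -9.5 -11.9  -6.   -8.7 -12.1  -6.9  -6.7  -5.8  -9.6]
sp0 top ang -116.09 n 355 z 0.173 sideoff -0.0008 far 0.160
sp1 top ang -41.39 n 338 z 0.173 sideoff -0.0006 far 0.159
sp2 top ang 13.93 n 155 z 0.172 sideoff 0.0127 far 0.160
supply top ang 78.90 n 422 z 0.173 sideoff 0.0009 far 0.350
selector top ang 18.54 n 321 z 0.224 sideoff -0.0003 far 0.119
lever top ang 29.55 n 31 z 0.224 sideoff -0.0408 far 0.092
edge max: ang 18.22 (slope)  mid-b(axis) 0.0095 ; by offset10: 17.80
[9.  9.3 8.8 8.9 8.7 9.2 8.8 9.2 9.3 8.  8.8 9.2 8.1] [-7.7 -7.  -7.5 -8.2 -7.  -8.1 -7.5 -7.6 -7.5 -8.2 -8.7 -8.4 -6.3]
t 17.55 pos [0.6513 0.0112 0.2443] rot [-1.7996e+02 -5.0000e-02 -9.3360e+01] F [-0.6  0.4  0.6]
[ 0.   0.1 63.3] [-0.001 -0.001  0.002]
```

View pics/side11.png

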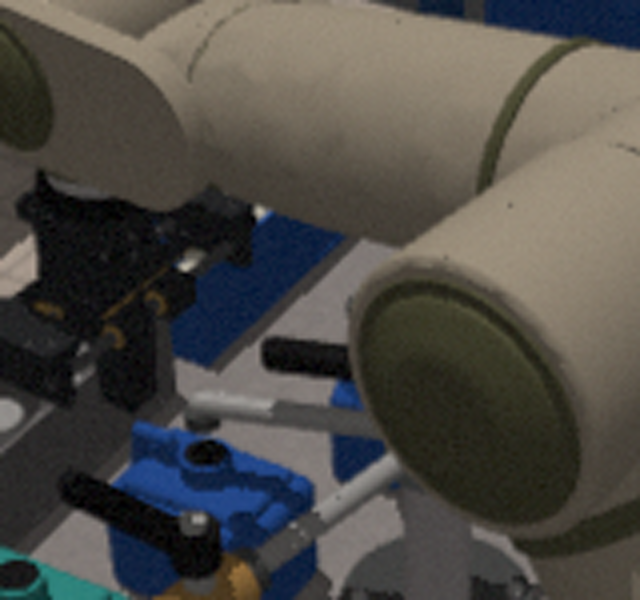

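The top fit now gives 18.54° against a target of 18.65°, so the selector is done. Next is the lever, with the finger above its clockwise side (side crop: lever (65,480)–(200,540), finger (125,380)). I'll descend and approach.

apply_moves --steps '[{"tx":0,"ty":0,"tz":15,"ax":0,"ay":0,"az":0},{"tx":0,"ty":0,"tz":32,"ax":0,"ay":0,"az":0},{"tx":0,"ty":0,"tz":50,"ax":0,"ay":0,"az":0},{"tx":0,"ty":0,"tz":63,"ax":0,"ay":0,"az":0},{"tx":0,"ty":0,"tz":63,"ax":0,"ay":0,"az":0},{"tx":-5,"ty":0,"tz":63,"ax":0,"ay":0,"az":0},{"tx":-10,"ty":0,"tz":63,"ax":0,"ay":0,"az":0},{"tx":-15,"ty":0,"tz":63,"ax":0,"ay":0,"az":0},{"tx":-19,"ty":0,"tz":63,"ax":0,"ay":0,"az":0},{"tx":-22,"ty":0,"tz":63,"ax":0,"ay":0,"az":0}]'

```text
t: 18.55
position: [0.6528, 0.0336, 0.1816]
tcp_rot: [-179.9, -0.1, -93.3]
ft_force: [-0.8, -0.1, 0.5]
opening: 0.006
```

```bash
python3 - <<'E'
from h import *
from plant import vision
im=vision.get_image("side")
cv2.imwrite("pics/side12.png",cv2.resize(im["color"][120:270,200:360,::-1],None,fx=4,fy=4,interpolation=cv2.INTER_CUBIC))
T=[]
for k in range(1,11):
    x,y,w=arc(V0,-3.5+3*k,.085,.0265); T.append((x,y,.181,w))
rows(T)
E
```

```text
t 18.6 pos [0.6527 0.034  0.1815] rot [-1.7994e+02 -4.0000e-02 -9.3320e+01] F [-0.1  0.6  0.4]
[-5.1 -1.3  0.5] [-0.001 -0.001 -0.049]
[-9.6 -2.3  0.5] [-0.001 -0.001 -0.102]
[-14.2  -3.1   0.5] [-0.001 -0.001 -0.154]
[-18.8  -3.7   0.5] [-0.001 -0.001 -0.206]
[-23.5  -4.    0.5] [-0.001 -0.001 -0.259]
[-28.2  -4.1   0.5] [-0.001 -0.001 -0.311]
[-32.8  -3.9   0.5] [-0.001 -0.001 -0.363]
[-37.5  -3.5   0.5] [-0.001 -0.001 -0.416]
[-42.1  -2.9   0.4] [-0.001 -0.001 -0.468]
[-46.7  -2.    0.4] [-0.001 -0.001 -0.52 ]
```

View pics/side12.png

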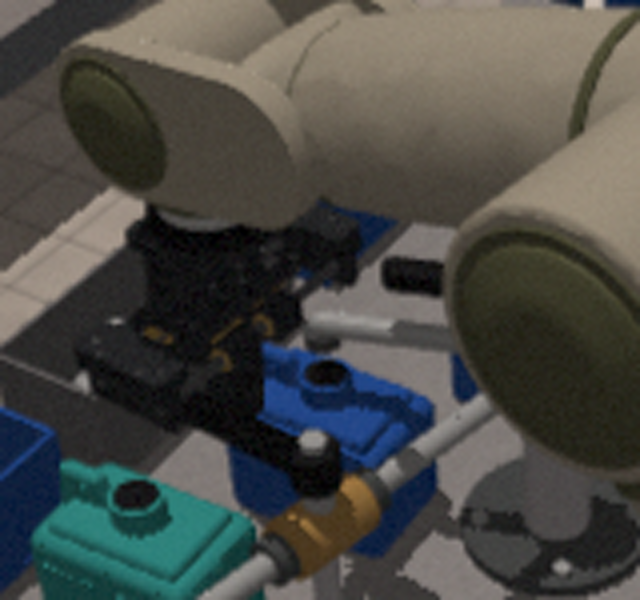

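The finger is next to the lever with the selector clear. I'll push along the arc.

apply_moves --steps '[{"tx":-5.1,"ty":-1.3,"tz":0,"ax":0,"ay":0,"az":-0.049},{"tx":-9.6,"ty":-2.3,"tz":0,"ax":0,"ay":0,"az":-0.102},{"tx":-14.2,"ty":-3.1,"tz":0,"ax":0,"ay":0,"az":-0.154},{"tx":-18.8,"ty":-3.7,"tz":0,"ax":0,"ay":0,"az":-0.206},{"tx":-23.5,"ty":-4,"tz":0,"ax":0,"ay":0,"az":-0.259},{"tx":-28.2,"ty":-4.1,"tz":0,"ax":0,"ay":0,"az":-0.311},{"tx":-32.8,"ty":-3.9,"tz":0,"ax":0,"ay":0,"az":-0.363},{"tx":-37.5,"ty":-3.5,"tz":0,"ax":0,"ay":0,"az":-0.416},{"tx":-42.1,"ty":-2.9,"tz":0,"ax":0,"ay":0,"az":-0.468},{"tx":-46.7,"ty":-2,"tz":0,"ax":0,"ay":0,"az":-0.52}]'

```text
t: 19.6
position: [0.6573, 0.0796, 0.1814]
tcp_rot: [180.0, -0.1, -63.4]
ft_force: [-0.9, -3.8, 0.7]
opening: 0.005
```

```bash
python3 - <<'E'
from h import *
from plant import vision
im=vision.get_image("side")
cv2.imwrite("pics/side13.png",cv2.resize(im["color"][120:270,200:360,::-1],None,fx=4,fy=4,interpolation=cv2.INTER_CUBIC))
T=[]
for k in range(1,11):
    x,y,w=arc(V0,26.5+3*k,.085,.0265); T.append((x,y,.181,w))
rows(T)
edge(im,V0,26.5,.105,.03)
E
```

```text
t 19.65 pos [0.6572 0.0804 0.1814] rot [ 1.7997e+02 -1.2000e-01 -6.3250e+01] F [-1.  -4.  -0.3]
[-4.4 -1.4  0.4] [ 0.001 -0.002 -0.048]
[-8.9 -2.5  0.4] [ 0.001 -0.002 -0.1  ]
[-13.5  -3.3   0.4] [ 0.001 -0.002 -0.153]
[-18.1  -3.9   0.4] [ 0.001 -0.002 -0.205]
[-22.8  -4.2   0.4] [ 0.001 -0.002 -0.258]
[-27.5  -4.3   0.4] [ 0.001 -0.002 -0.31 ]
[-32.1  -4.1   0.4] [ 0.001 -0.002 -0.362]
[-36.8  -3.7   0.4] [ 0.001 -0.002 -0.415]
[-41.4  -3.1   0.3] [ 0.001 -0.002 -0.467]
[-45.9  -2.2   0.3] [ 0.001 -0.002 -0.519]
edge max: ang 25.25 (slope)  mid-b(axis) 0.0099 ; by offset10: 25.15
[ 8.4  8.6 10.1 10.8  7.8  8.   8.5] [-7.7 -8.8 -8.1 -5.8 -7.  -8.2 -9.4]
```

View pics/side13.png

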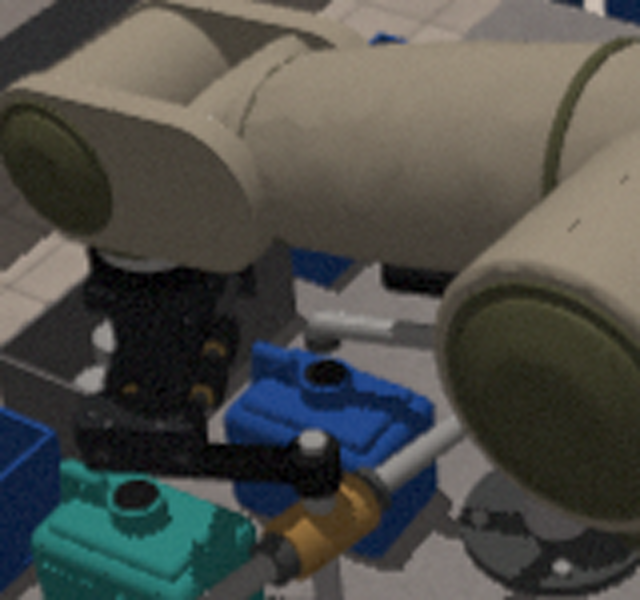

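The lever is at about 26°, swinging with the finger at about 4 N. Continuing.

apply_moves --steps '[{"tx":-4.4,"ty":-1.4,"tz":0,"ax":0,"ay":0,"az":-0.048},{"tx":-8.9,"ty":-2.5,"tz":0,"ax":0,"ay":0,"az":-0.1},{"tx":-13.5,"ty":-3.3,"tz":0,"ax":0,"ay":0,"az":-0.153},{"tx":-18.1,"ty":-3.9,"tz":0,"ax":0,"ay":0,"az":-0.205},{"tx":-22.8,"ty":-4.2,"tz":0,"ax":0,"ay":0,"az":-0.258},{"tx":-27.5,"ty":-4.3,"tz":0,"ax":0,"ay":0,"az":-0.31},{"tx":-32.1,"ty":-4.1,"tz":0,"ax":0,"ay":0,"az":-0.362},{"tx":-36.8,"ty":-3.7,"tz":0,"ax":0,"ay":0,"az":-0.415},{"tx":-41.4,"ty":-3.1,"tz":0,"ax":0,"ay":0,"az":-0.467},{"tx":-45.9,"ty":-2.2,"tz":0,"ax":0,"ay":0,"az":-0.519}]'

```text
t: 20.65
position: [0.6388, 0.1216, 0.1815]
tcp_rot: [179.9, -0.2, -33.5]
ft_force: [0.8, -3.8, 0.7]
opening: 0.004
```

```bash
python3 - <<'E'
from h import *
T=[]
for k in range(1,11):
    x,y,w=arc(V0,56.5+2*k,.085,.0265); T.append((x,y,.181,w))
rows(T)
E
```

```text
t 20.65 pos [0.6388 0.1216 0.1815] rot [ 1.7988e+02 -1.6000e-01 -3.3490e+01] F [ 0.8 -3.8  0.7]
[-3.7 -1.4  0.5] [ 0.002 -0.003 -0.035]
[-6.7 -2.2  0.5] [ 0.002 -0.003 -0.07 ]
[-9.7 -2.9  0.5] [ 0.002 -0.003 -0.105]
[-12.8  -3.4   0.5] [ 0.002 -0.003 -0.139]
[-15.9  -3.9   0.5] [ 0.002 -0.003 -0.174]
[-19.   -4.2   0.5] [ 0.002 -0.003 -0.209]
[-22.1  -4.4   0.4] [ 0.002 -0.003 -0.244]
[-25.2  -4.6   0.4] [ 0.002 -0.003 -0.279]
[-28.3  -4.6   0.4] [ 0.003 -0.003 -0.314]
[-31.4  -4.5   0.4] [ 0.003 -0.002 -0.349]
```

apply_moves --steps '[{"tx":-3.7,"ty":-1.4,"tz":0,"ax":0,"ay":0,"az":-0.035},{"tx":-6.7,"ty":-2.2,"tz":0,"ax":0,"ay":0,"az":-0.07},{"tx":-9.7,"ty":-2.9,"tz":0,"ax":0,"ay":0,"az":-0.105},{"tx":-12.8,"ty":-3.4,"tz":0,"ax":0,"ay":0,"az":-0.139},{"tx":-15.9,"ty":-3.9,"tz":0,"ax":0,"ay":0,"az":-0.174},{"tx":-19,"ty":-4.2,"tz":0,"ax":0,"ay":0,"az":-0.209},{"tx":-22.1,"ty":-4.4,"tz":0,"ax":0,"ay":0,"az":-0.244},{"tx":-25.2,"ty":-4.6,"tz":0,"ax":0,"ay":0,"az":-0.279},{"tx":-28.3,"ty":-4.6,"tz":0,"ax":0,"ay":0,"az":-0.314},{"tx":-31.4,"ty":-4.5,"tz":0,"ax":0,"ay":0,"az":-0.349}]'

```text
t: 21.65
position: [0.6156, 0.142, 0.1816]
tcp_rot: [179.8, -0.2, -13.5]
ft_force: [2.5, -4.0, 0.1]
opening: 0.001
```

```bash
python3 - <<'E'
from h import *
from plant import vision
im=vision.get_image("side")
cv2.imwrite("pics/side14.png",cv2.resize(im["color"][120:270,200:360,::-1],None,fx=4,fy=4,interpolation=cv2.INTER_CUBIC))
edge(im,V0,76.5,.105,.03)
T=[]
for a in (77,77.5,78,78.5,79,79.5,80,80.5):
    x,y,w=arc(V0,a,.085,.0265); T.append((x,y,.181,w))
rows(T)
E
```

```text
edge max: ang 105.37 (slope)  mid-b(axis) -0.0432 ; by offset10: 74.18
[5.  7.8] [-12.6 -28.9]
t 21.7 pos [0.6153 0.1423 0.1817] rot [179.81  -0.2  -13.38] F [ 2.1 -3.3  0.2]
[-1.  -0.5  0.7] [ 0.003 -0.003 -0.007]
[-1.7 -0.7  0.7] [ 0.003 -0.003 -0.015]
[-2.5 -1.   0.7] [ 0.003 -0.003 -0.024]
[-3.2 -1.2  0.7] [ 0.003 -0.003 -0.033]
[-4.  -1.4  0.7] [ 0.003 -0.003 -0.042]
[-4.7 -1.6  0.7] [ 0.003 -0.003 -0.05 ]
[-5.5 -1.8  0.7] [ 0.003 -0.003 -0.059]
[-6.2 -1.9  0.7] [ 0.003 -0.003 -0.068]
```

View pics/side14.png

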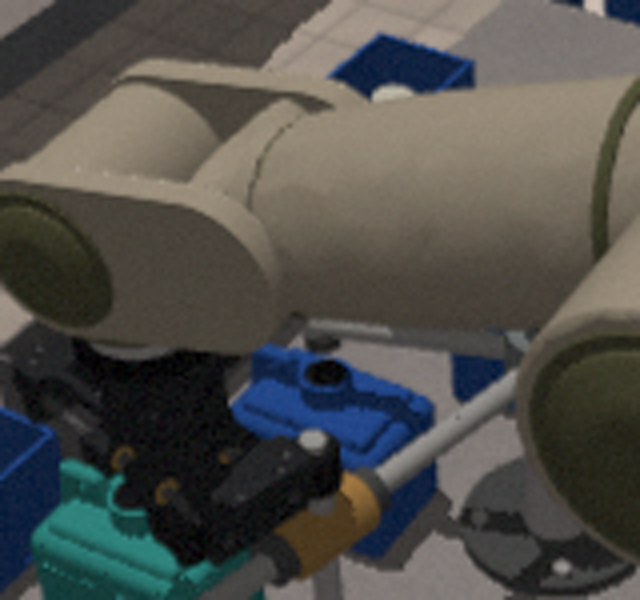

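apply_moves --steps '[{"tx":-0.6,"ty":-0.3,"tz":0,"ax":0,"ay":0,"az":-0.004},{"tx":-1,"ty":-0.5,"tz":0,"ax":0,"ay":0,"az":-0.007},{"tx":-1.4,"ty":-0.6,"tz":0,"ax":0,"ay":0,"az":-0.011},{"tx":-1.7,"ty":-0.7,"tz":0,"ax":0,"ay":0,"az":-0.015},{"tx":-2.1,"ty":-0.8,"tz":0,"ax":0,"ay":0,"az":-0.02},{"tx":-2.5,"ty":-1,"tz":0,"ax":0,"ay":0,"az":-0.024},{"tx":-2.9,"ty":-1.1,"tz":0,"ax":0,"ay":0,"az":-0.028},{"tx":-3.2,"ty":-1.2,"tz":0,"ax":0,"ay":0,"az":-0.033},{"tx":-3.6,"ty":-1.3,"tz":0,"ax":0,"ay":0,"az":-0.033},{"tx":-3.6,"ty":-1.3,"tz":0,"ax":0,"ay":0,"az":-0.033}]'

```text
t: 22.7
position: [0.612, 0.1445, 0.1817]
tcp_rot: [179.8, -0.2, -11.5]
ft_force: [2.5, -3.3, -0.0]
opening: 0.006
```

apply_moves --steps '[{"tx":-0.4,"ty":0,"tz":0,"ax":0,"ay":0,"az":0},{"tx":-0.8,"ty":0,"tz":0,"ax":0,"ay":0,"az":-0.005},{"tx":-1.1,"ty":0,"tz":0,"ax":0,"ay":0,"az":-0.01},{"tx":-1.4,"ty":0,"tz":0,"ax":0,"ay":0,"az":-0.01},{"tx":-1.7,"ty":0,"tz":0,"ax":0,"ay":0,"az":-0.01},{"tx":-2,"ty":0,"tz":0,"ax":0,"ay":0,"az":-0.01},{"tx":-2,"ty":0,"tz":0,"ax":0,"ay":0,"az":-0.01},{"tx":-2,"ty":0,"tz":0,"ax":0,"ay":0,"az":-0.01},{"tx":-2,"ty":0,"tz":0,"ax":0,"ay":0,"az":-0.01},{"tx":-2,"ty":0,"tz":0,"ax":0,"ay":0,"az":-0.01}]'

```text
t: 23.7
position: [0.6119, 0.1446, 0.1819]
tcp_rot: [179.9, -0.5, -10.9]
ft_force: [13.5, -2.3, -2.9]
opening: 0.007
```

The force rose to 13.5 N and the finger stalled, so the lever is on its end stop. I'll retreat sideways, then up and clear.

apply_moves --steps '[{"tx":3,"ty":0,"tz":0,"ax":0,"ay":0,"az":0},{"tx":8,"ty":0,"tz":0,"ax":0,"ay":0,"az":0},{"tx":15,"ty":0,"tz":0,"ax":0,"ay":0,"az":0},{"tx":22,"ty":0,"tz":0,"ax":0,"ay":0,"az":0},{"tx":25,"ty":0,"tz":0,"ax":0,"ay":0,"az":0},{"tx":25,"ty":0,"tz":-15,"ax":0,"ay":0,"az":0},{"tx":25,"ty":0,"tz":-40,"ax":0,"ay":0,"az":0},{"tx":25,"ty":0,"tz":-70,"ax":0,"ay":0,"az":0},{"tx":25,"ty":0,"tz":-100,"ax":0,"ay":0,"az":0},{"tx":25,"ty":0,"tz":-120,"ax":0,"ay":0,"az":0}]'

```text
t: 24.7
position: [0.6357, 0.1404, 0.3045]
tcp_rot: [179.9, -0.6, -10.9]
ft_force: [-0.5, -0.1, -0.1]
opening: 0.01
```

```bash
python3 - <<'E'
from h import *
from plant import observe
print(observe()["qpos"].round(1))
rows([(.45,.33,.30,-11)])
E
```

```text
[ 2.3 33.  52.  -0.2 94.5 13.2]
t 24.7 pos [0.6357 0.1404 0.3045] rot [179.9   -0.59 -10.94] F [-0.5 -0.1 -0.1]
[-218.3 -150.9    2. ] [ 0.002 -0.01   0.001]
```

apply_moves --steps '[{"tx":-15,"ty":-10,"tz":0,"ax":0,"ay":0,"az":0},{"tx":-40,"ty":-28,"tz":0,"ax":0,"ay":0,"az":0},{"tx":-70,"ty":-48,"tz":0,"ax":0,"ay":0,"az":0},{"tx":-100,"ty":-69,"tz":0,"ax":0,"ay":0,"az":0},{"tx":-130,"ty":-90,"tz":0,"ax":0,"ay":0,"az":0},{"tx":-160,"ty":-110,"tz":0,"ax":0,"ay":0,"az":0},{"tx":-185,"ty":-128,"tz":0,"ax":0,"ay":0,"az":0},{"tx":-205,"ty":-142,"tz":0,"ax":0,"ay":0,"az":0},{"tx":-218,"ty":-151,"tz":0,"ax":0,"ay":0,"az":0},{"tx":-218,"ty":-151,"tz":0,"ax":0,"ay":0,"az":0}]'

```text
t: 25.7
position: [0.4495, 0.3311, 0.3022]
tcp_rot: [179.9, -0.6, -10.8]
ft_force: [1.1, 0.7, -0.5]
opening: 0.004
```

```bash
python3 - <<'E'
from h import *
from plant import vision,observe
for n in ("side","top"):
    im=vision.get_image(n); np.savez(n+"15.npz",**im)
    measure(im,18.65,78.65,A=A0,yaw=-11.35,tag=n); edge(im,A0,18.65,.12); edge(im,V0,78.65,.105,.03)
    cv2.imwrite(f"pics/{n}15.png",im["color"][:,:,::-1])
    for k in ("canister","round_bottle","square_bottle","selector_tip","shutoff_tip"): print(k,[np.round(d["position"],3).tolist() for d in vision.spot_point(n,k)])
o=observe();print(o["position"],o["ft_force"],o["t"])
E
```

```text
sp0 none
sp1 none
sp2 none
supply side ang 66.48 n 120 z 0.174 sideoff 0.0600 far 0.281
selector none
lever noneTraceback (most recent call last):
  File "<stdin>", line 5, in <module>
  File "h.py", line 49, in edge
    k=np.polyfit(A_,B,1); print("edge max: ang %.2f (slope)  mid-b(axis) %.4f ; by offset10: %.2f"%(th+np.degrees(np.arctan(k[0])),k[1],th+np.degrees(np.mean((B-.010)/A_))))
    raise TypeError("expected non-empty vector for x")
TypeError: expected non-empty vector for x
```

```bash
python3 - <<'E'
from h import *
from plant import vision,observe
for n in ("top",):
    im=vision.get_image(n); np.savez(n+"15.npz",**im)
    measure(im,18.65,78.65,A=A0,yaw=-11.35,tag=n)
    cv2.imwrite(f"pics/{n}15.png",im["color"][:,:,::-1])
    for k in ("canister","round_bottle","square_bottle","selector_tip","shutoff_tip"): print(k,[np.round(d["position"],3).tolist() for d in vision.spot_point(n,k)])
o=observe();print(o["position"],o["ft_force"],o["t"])
E
```

```text
sp0 top ang -116.31 n 356 z 0.173 sideoff -0.0004 far 0.160
sp1 top ang -41.29 n 335 z 0.173 sideoff -0.0008 far 0.160
sp2 top ang 14.33 n 155 z 0.172 sideoff 0.0119 far 0.160
supply top ang 79.63 n 579 z 0.173 sideoff -0.0008 far 0.350
selector top ang 18.57 n 323 z 0.224 sideoff -0.0002 far 0.119
lever top ang 78.33 n 273 z 0.224 sideoff 0.0015 far 0.102
canister [[0.421, 0.13, -0.0], [0.686, -0.096, 0.002], [0.724, 0.07, -0.001]]
round_bottle [[0.561, -0.353, 0.0], [0.45, -0.296, -0.0], [0.327, -0.327, -0.001], [0.683, -0.094, 0.147]]
square_bottle [[0.653, -0.264, 0.001]]
selector_tip [[0.564, 0.481, 0.0], [0.642, -0.114, 0.213]]
shutoff_tip [[0.59, 0.167, 0.214]]
[0.45091095 0.32945472 0.30182048] [ 1.24999365 -0.32363568  0.6285874 ] 26.05
```

View pics/top15.png

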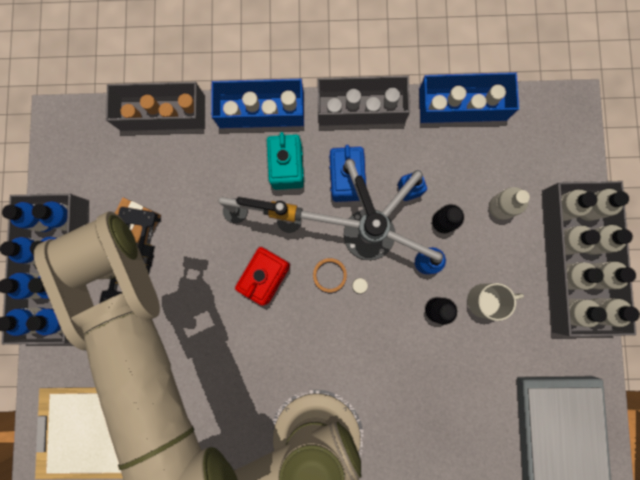

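The top view shows the selector running from (375,226) along spout2 to the blue canister at (347,170). The lever at (281,210) lies in line with the supply pipe, and all the containers are where they were. The gripper is away on the left, so I'm handing in.

```bash
python3 -c "
from plant import ticket
print(ticket.finish_job())"
```

```text
the job is handed in; nothing more can be done
None
```

The filling stand is ready and the job is handed in at about 26 s. The selector points along spout2, the spout above the blue rectangular canister, and the supply lever was then pushed fully open.

- **Selector:** I pushed it round with one finger of the closed gripper, at about 4 N. The last top-view fit reads 18.57° in the world frame, against 18.65° for spout2.
- **Shut-off lever:** I only touched it once the selector was set. It went onto its end stop, where the force rose to 13.5 N and the finger stalled. The fit reads 78.3°, against 78.65° for the pipe.
- **Surroundings:** The containers and look-alikes re-measured in the last top view are within about 5 mm of where they started. The bystanders I judged only by eye, and they look untouched. The arm finished well clear, with no contact force beyond sensor noise (about 1 N).

**Checks that failed or disagreed:**
- **First sweep missed:** The fingertips really sit about 37 mm higher than the given tool geometry says, so the first pass went over the selector without moving it. I found this in the side depth picture and came down further.
- **Side camera:** In the final pose the robot blocked its view, so the final angles come from the top camera only.
- **Side fits near the gripper:** With the gripper near the selector, these were several degrees off, so I did not use them.

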